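Level the board stage under the microscope with a wedge

TASK

The hinged plate that holds the circuit board under the microscope droops at its free edge. Take the wedge by its block handle and push it straight in, thin end first, under the foot at the middle of that edge until the plate comes up level against its two stop lips; do not force it further, and then let go. Keep the arm from knocking the microscope or its stage or pressing on the plate, and leave the other things on the bench where they are.

Things in the scene. Friction and masses are not known exactly. Their poses are not given: they have to be found in the camera images.
- wedge: Loose dark steel wedge, heaviest at the handle, about 0.3 kg, 140 mm long, flat on the bench, left or right of the stage. Origin: underside, below the middle of the handle; x to the thin tip, z up. Handle: block, x -20 to 20, 28 mm wide (y), 45 mm high. Taper from x = 20 to 120: 40 mm wide, underside flat on the bench, top falling evenly from 25 mm high to 2.5 mm at the tip.
- wedge_tip (a point): Middle of the wedge's thin end, on its underside (x = 120 in the wedge's frame).
- stage: Fixed stage with microscope on the bench. Origin: on the bench under the middle of the plate's free edge (towards the robot); x from the free edge to the hinge, z up. Two stop posts, 50 mm high, at x 1 to 23, y +-75 to +-115, with lips over the plate's front corners; between them the bench is clear for the wedge. Microscope post at x 155, y 185; its arm, 240 mm up, runs to the head.
- head (a point): Centre of the underside of the microscope's round head, 148 mm above the bench, over the plate's free edge. The head is 110 mm across, so it juts 60 mm out in front of the edge, and rises to above 300 mm. An upright hand over the handle of a driven-in wedge hits it; a hand leaning 35 to 45 degrees back towards the robot clears it.
- plate: Light metal plate with a circuit board, 185 (x) by 176 mm, 8 mm thick, about 0.6 kg. Origin: middle of its free edge, on the underside, 32 mm above the bench when level; z is its normal. The hinge is 175 mm behind. It starts on its lower stop, the free edge 12 mm low (0.07 rad); when level it meets the lips and stops hard. Sliding the wedge under it takes 5 to 15 N if not pressed down; at the lips it rises steeply.
- foot (a point): Middle of the plate's foot bar, at the plate's underside, 8 mm behind the free edge; turns with the plate. The bar is steel, round, 12 mm thick, 44 mm long along y. How far it is screwed down is not measured: its underside is 17 to 22 mm above the bench when level, 5 to 10 mm with the plate down, so the depth to which the wedge must go in varies by over 20 mm.
- tape_roll: Bystander: brown roll of tape lying flat, 90 mm across, 18 mm high; origin at the middle of its underside.
- syringe: Bystander: white dispensing syringe lying along its x, 165 mm long, 44 mm wide; origin under its middle on the bench.
- parts_tray: Bystander: grey parts tray, 90 by 120 mm, 30 mm high; origin at the middle of its underside.
Things that resemble listed ones, but are neither listed nor needed, are in the scene too. What is shaped like the wedge but pink is not meant.

How it is judged:
By the outcome, as a careful person would: the job done as asked, in the order asked, and still so for the second after the job is handed in, with the robot touching nothing.
It also fails if it takes over 67 s, if anything falls off the work surface, if the arm or the gripper's body presses on something with over 40 N, if the wrist force passes 120 N, or if a joint passes its speed limit or range.

ROBOT

A 6-joint arm with a two-finger parallel gripper is mounted at the origin on the work surface. World frame = base frame: x ahead of the robot, y to its left, z up, the work surface at z = 0. Lengths are in m, angles in degrees, forces in N, time in s.
With the tool pointing down it reaches from about 0.3 to 0.75 m from the base axis. Payload 8.5 kg.
Tool frame: the origin (TCP) lies between the finger pads; the fingertips stand 17 mm ahead of it and the grasp point (between the pads) lies 2 mm behind it; z points along the fingers, y is the direction in which the jaws open and shut (so a half turn about z gives the same grasp; the last joint's range is limited). The gripper opens to 85 mm and grips with 20 to 120 N. Pads are 22 mm wide; open, the fingers measure 114 mm over their backs; the gripper's body (76 mm by 85 mm) begins 54 mm behind the grasp point. The pads swing forward as they close: fully open they stand 13 mm farther back than shut.
Start: joints at [-88.539, 21.807, 74.336, -0, 83.858, -12.336], TCP at [0.131, -0.534, 0.212] pointing down, gripper open.
Joint ranges: [-178.18, 178.18], [-50.72, 133.34], [12.68, 142.11], [-81.47, 261.47], [9.98, 163.14], [-165.26, 165.26]. Speed limits (degrees/s): [136.94, 136.94, 180, 180, 180, 180].

INTERFACE

Orientations are given as a 3x3 rotation matrix whose columns are the frame's x, y, z axes.
In Python, from rig import readout, eyes, env gives the robot as it stands.
- The arm moves only by the tool arm_command, never from a script. Its argument "rows" is text: rows parted by semicolons, each of 7 numbers parted by spaces: the closure, from 0 (fully open) to 1 (shut), then the shift along the tool's x, y, z in mm, then the turn, a rotation vector about the tool's x, y, z in degrees. In form: grip dx dy dz rx ry rz; .... A call has 1 to 5 rows; each row shifts and turns the commanded pose from where the row before left it, along the tool's axes as they then stand; what a row does not reach is not made up. A row lasts 1/12 s, in which the tool goes at most 41.7 mm and 7.16 degrees, less where a joint would pass 70% of its speed; a pose out of reach is approached as far as the arm can. A call with a gripper value outside its range is refused whole. The fingers move at their own pace and stop on an object; "squeeze" is the grip in N (left out, the last holds). Time passes only in rows, so rows that do not move let the fingers close. It gives the time, the measured TCP pose, the force and the opening at its end, in the units of the state.
- readout.observe(): the state, without advancing time (a new reading comes with each control period).
- eyes.get_image(name): name is "scene" or "top" or "wrist"; returns the picture (480x640x3 uint8, red, green, blue); there is no depth.
- eyes.camera_model(name): a dict with "mtx" (3x3 intrinsics, pixels), "view" (4x4, takes a point from world to camera coordinates). Camera axes: x right, y up, looking along -z (the intrinsics and any distortion apply to the point x, -y, -z); pixel columns grow to the right and rows downward; lengths in m; the calibration is good to about 2 mm. The wrist camera is an equidistant fisheye: a pixel r from the principal point sees the ray r / f radians off the axis. A picture is of the moment at which its call begins: read the wrist's pose just before it. camera_model takes no time and is no camera call; for the wrist camera it gives the pose at the moment of the call.
- env.close_job(): hands the job in, once; it reports no verdict.
The state is a dict: "time_s": time; "q": joint angles; "qvel": joint speeds; "joint_efforts": joint torques, N m; "position": TCP position; "tool_rot": TCP orientation; "ft_force": force on the tool from outside, world axes, zero at the start; "wrist_torque": the same for the moment, N m; "grip_width": finger opening in m.
Only numpy, scipy, OpenCV 4.12 (cv2) and the standard library are available. Lean on these libraries where they do the work, as an engineer would, in place of code of your own. Each camera call takes 0.05 s, during which the arm holds its last target. There are 200 camera calls.

## Working session

There is one attempt and no reset: what is moved stays moved. The work goes in short steps, Python scripts to look and compute and a tool call to move; the robot and the scene stay as the last step left them, time stands still between calls to the robot, and variables do not carry over. Pictures are saved under pics/ and viewed, about 8 in all and at most 12, crops included, and the job is handed in when it is done.

Besides the shell and the picture viewer there is one more tool, called after "Request:" as name(argument=value, ...) on one line, values as JSON. arm_command: Moves the arm, as the interface text tells. Its arguments: {"type":"object","properties":{"rows":{"type":"string"},"squeeze":{"type":"number"}},"required":["rows"]}

```bash
mkdir -p pics; ls
python3 - <<'E'
from rig import readout, eyes, env
import cv2,numpy as np
for n in("scene","top"):
    im=eyes.get_image(n); cv2.imwrite(f"pics/{n}0.png",im[:,:,::-1])
    m=eyes.camera_model(n); print(n,{k:(np.round(v,4).tolist() if not isinstance(v,str) else v) for k,v in m.items()})
m=eyes.camera_model("wrist");print({k:(np.round(v,4).tolist() if not isinstance(v,str) else v) for k,v in m.items()})
print(readout.observe())
E
```

```text
pics
scene {'mtx': [[461.3087, 0.0, 319.4973], [0.0, 461.3087, 241.9445], [0.0, 0.0, 1.0]], 'view': [[-0.9349, 0.3543, 0.0188, 0.4021], [-0.2024, -0.5759, 0.7921, 0.0345], [0.2915, 0.7367, 0.6101, -1.3095], [0.0, 0.0, 0.0, 1.0]]}
top {'mtx': [[447.7591, 0.0, 321.4147], [0.0, 447.7591, 240.7645], [0.0, 0.0, 1.0]], 'view': [[-0.0223, -0.9997, 0.0089, 0.0287], [0.9926, -0.021, 0.1195, -0.4904], [-0.1193, 0.0115, 0.9928, -1.0634], [0.0, 0.0, 0.0, 1.0]]}
{'mtx': [[371.6483, 0.0, 320.7891], [0.0, 371.6483, 236.5592], [0.0, 0.0, 1.0]], 'view': [[0.238, -0.9713, -0.0011, -0.5485], [0.9296, 0.2282, -0.2895, 0.0382], [0.2814, 0.0678, 0.9572, -0.3785], [0.0, 0.0, 0.0, 1.0]]}
{'time_s': 0.1, 'q': array([-8.85400610e+01,  2.18373594e+01,  7.43771825e+01, -2.73048546e-04,
        8.38565116e+01, -1.23370641e+01]), 'qvel': array([ 0.04110162, -0.06367834, -0.13647232, -0.02567987,  0.15734895,
       -0.03878446]), 'joint_efforts': array([ 5.92180935e-03, -4.49216723e+01, -2.31652629e+01, -1.21640323e-04,
        3.67044806e-03,  4.43202893e-06]), 'position': array([ 0.13114303, -0.53386368,  0.21109038]), 'tool_rot': array([[ 9.71146638e-01,  2.38483138e-01, -3.63323634e-05],
       [ 2.38482999e-01, -9.71145881e-01,  1.23959337e-03],
       [ 2.60338093e-04, -1.21249159e-03, -9.99999231e-01]]), 'ft_force': array([-0.4235088 ,  0.62761468,  0.44064141]), 'wrist_torque': array([0.06712032, 0.07216624, 0.02745131]), 'grip_width': 0.08507446725943775}
```

View pics/scene0.png

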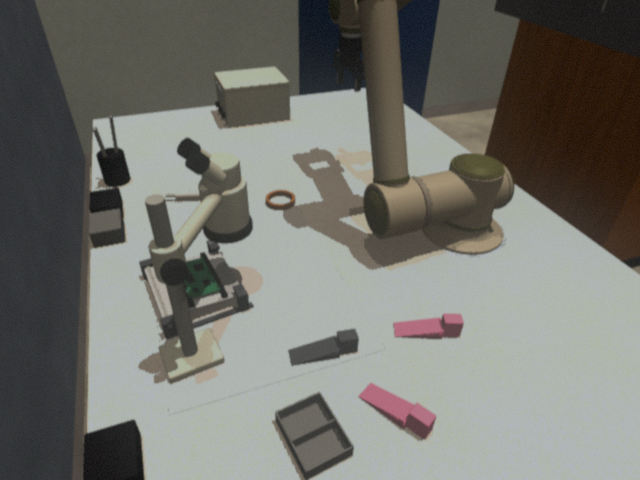

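View pics/top0.png

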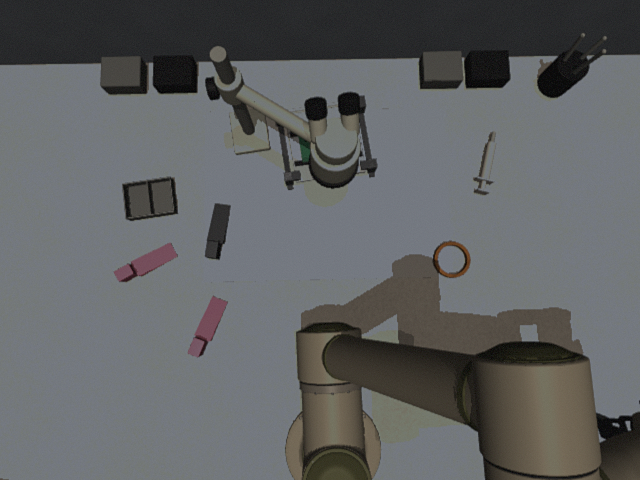

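The scene view shows the dark wedge with its handle at (347,341) and tip at (292,356). In the top view its handle is at (213,248) and its tip at (222,206).

Things that could be taken for it: the pink wedges at top (125,272) and (198,345), and the dark boxes at (175,75) and (487,68). I choose the dark steel one. The stage posts are at top (292,182) and (370,166).

Next is one close composite crop.

Run:
```python
import cv2,numpy as np
t=cv2.imread("pics/top0.png");s=cv2.imread("pics/scene0.png")
def c(im,x,y,w=80,h=60): return cv2.convertScaleAbs(cv2.resize(im[y:y+h,x:x+w],(400,300),interpolation=cv2.INTER_CUBIC),alpha=1.5,beta=20)
# top wedge 180..260,200..260 ; scene wedge 285..365,315..375; top stage 270..390 x 130..220 ; scene stage 130..270 x 225..345
a=np.vstack([np.hstack([c(t,180,202),c(s,285,317)]),np.hstack([c(t,272,120,112,84),c(s,135,240,136,102)])])
cv2.imwrite("pics/comp.png",a)
```

```text
(no output)
```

View pics/comp.png

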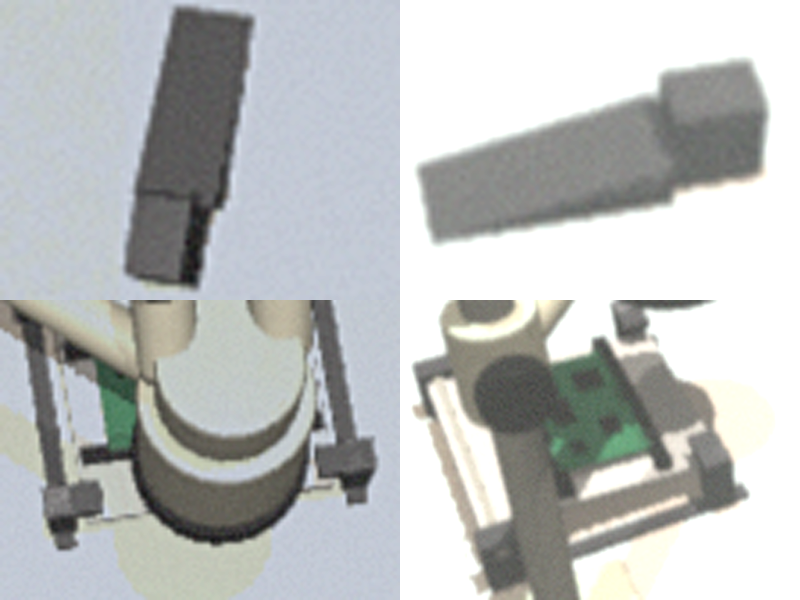

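```bash
cat > h.py <<'E'
import numpy as np, cv2
from scipy.optimize import least_squares
from rig import eyes
cam={n:eyes.camera_model(n) for n in("top","scene")}
def proj(n,P):
    m=cam[n];P=np.atleast_2d(P)@m["view"][:3,:3].T+m["view"][:3,3]
    p=P*[1,-1,-1]; p=p@m["mtx"].T; return p[:,:2]/p[:,2:]
def world(v,L):
    x,y,a=v[:3];z=v[3] if len(v)>3 else 0
    c,s=np.cos(a),np.sin(a);L=np.atleast_2d(L)/1000
    return np.c_[x+c*L[:,0]-s*L[:,1],y+s*L[:,0]+c*L[:,1],L[:,2]+z]
def fit(obs,v0):
    f=lambda v:np.concatenate([(proj(n,world(v,l))[0]-u) for n,l,u in obs])
    r=least_squares(f,v0,loss="soft_l1");return r.x,f(r.x).reshape(-1,2)
E
python3 - <<'E'
from h import *
T=lambda x,y:np.array([180+x/5,202+y/5]);S=lambda x,y:np.array([285+x/5,317+y/5])
o=[("top",(120,20,2.5),T(175,7)),("top",(120,-20,2.5),T(252,16)),("top",(20,14,45),T(137,190)),("top",(20,-14,45),T(190,194)),("top",(-20,-14,45),T(181,277)),("top",(-20,14,45),T(126,270)),
("scene",(120,-20,2.5),S(18,166)),("scene",(120,20,0),S(35,242)),("scene",(20,-14,45),S(268,72)),("scene",(-20,-14,45),S(352,60)),("scene",(-20,14,45),S(366,112)),("scene",(20,14,45),S(268,122)),("scene",(-20,14,0),S(362,172))]
v,r=fit(o,[.45,.25,0,0]);print("wedge",v.round(4),np.degrees(v[2]));print(r.round(1).tolist())
T=lambda x,y:np.array([272+x*.28,120+y*.28]);S=lambda x,y:np.array([135+x*.34,240+y*.34])
o=[("top",(12,95,50),T(73,199)),("top",(12,-95,50),T(347,158)),("scene",(12,95,50),S(100,240)),("scene",(12,-95,50),S(312,140))]
v,r=fit(o,[.65,0,0,0]);print("stage",v.round(4),np.degrees(v[2]));print(r.round(1).tolist())
p=proj("top",world(v,[(-5,0,148),(-60,0,148),(-5,55,148),(-5,-55,148)]));print(((p-[272,120])/.28+[0,300]).round())
for vv in ([*v[:3]],):
    pass
E
```

```text
wedge [ 0.4756  0.2813 -0.1483 -0.0008] -8.497945487524015
[[0.2, -1.0], [0.5, -0.8], [-0.1, -0.3], [0.8, 0.4], [0.1, 0.2], [-0.5, 0.2], [-0.2, -0.1], [-0.3, 1.0], [-1.8, -0.2], [0.2, -0.7], [1.2, -0.8], [1.6, 0.3], [0.4, 1.6]]
stage [ 0.68   -0.0163  0.0834 -0.1014] 4.779942264634706
[[4.1, -2.7], [-2.0, 1.7], [60.9, 1.4], [-32.3, -13.6]]
[[221. 461.]
 [230. 539.]
 [142. 469.]
 [301. 453.]]
```

Run:
```python
from h import *
T=lambda x,y:np.array([272+x*.28,120+y*.28]);S=lambda x,y:np.array([135+x*.34,240+y*.34])
o=[("top",(12,95,50),T(73,199)),("top",(12,-95,50),T(347,158)),("scene",(12,95,50),S(312,138)),("scene",(12,-95,50),S(230,14))]
v,r=fit(o,[.65,0,0,0]);print("stage",v.round(4),np.degrees(v[2]));print(r.round(1).tolist())
p=proj("top",world(v,[(-5,0,148),(-60,0,148),(-5,55,148),(-5,-55,148)]));print(((p-[272,120])/.28+[0,300]).round())
w=np.array([.4756,.2813,-.1483])
# top distance of posts
print(world(v,[(-140,0,0),(-280,0,0)]))
```

```text
stage [ 6.509e-01 -1.090e-02  1.428e-01 -1.000e-04] 8.180262135509665
[[0.2, 0.0], [0.2, -0.8], [0.3, 2.7], [0.4, -1.5]]
[[220. 460.]
 [235. 545.]
 [133. 474.]
 [307. 446.]]
[[ 5.12361371e-01 -3.08273564e-02 -5.30415892e-05]
 [ 3.73785828e-01 -5.07476703e-02 -5.30415892e-05]]
```

The wedge fits to about 1 mm: handle at (0.476, 0.281), yaw -8.5°, z -0.8 mm. The stage is at (0.651, -0.011), yaw 8.2°, and the head outline projected from that pose matches the picture. I'll now plan the rows: lean 40°, wrist-camera side towards the robot.

```bash
cat > plan.py <<'E'
import numpy as np
from scipy.spatial.transform import Rotation as Ro
from rig import readout
W=(.4756,.2813,-8.5); S=(.6509,-.0109,8.2)
def R(yaw,tilt):
    a,t=np.radians([yaw,tilt]);f=np.array([np.cos(a),np.sin(a),0]);k=np.array([0,0,1.])
    z=np.sin(t)*f-np.cos(t)*k; x=-np.cos(t)*f-np.sin(t)*k
    return np.c_[x,np.cross(z,x),z]
def at(F,x,y,z):
    a=np.radians(F[2]);return np.array([F[0]+np.cos(a)*x-np.sin(a)*y,F[1]+np.sin(a)*x+np.cos(a)*y,z])
def rows(path,g,p=None,Q=None):
    "path: list of (pos,R); prints rows relative to measured (or given) start"
    o=readout.observe();p=o["position"] if p is None else p;Q=o["tool_rot"] if Q is None else Q
    L=[]
    for t,T in path:
        d=Q.T@(t-p)*1000;r=np.degrees(Ro.from_matrix(Q.T@T).as_rotvec())
        d=d.round(0);r=r.round(1);p=p+Q@d/1000;Q=Q@Ro.from_rotvec(r,degrees=True).as_matrix()
        L.append(" ".join("%g"%(v+0) for v in [g,*d,*r]))
    for i in range(0,len(L),5):print("; ".join(L[i:i+5]))
    print("end",p.round(4))
E
python3 - <<'E'
from plan import *
o=readout.observe();p0=o["position"];T=R(-8.5,40);g=at(W,-7,0,.032);e=g-.15*T[:,2]
N=25;L=[]
for i in range(1,N+1):
    s=i/N;L.append((p0+(e-p0)*s,R(-166.2+157.7*s,40*max(0,(s-.5)*2))))
print(e,g);rows(L,0)
E
```

```text
[-6.54287011  1.33021739  0.14690667] [-6.44751104  1.31596588  0.032     ]
0 -241 -136 3 -0.1 0 -6.3; 0 -226 -162 2 0 0 -6.3; 0 -206 -185 2 0 0 -6.3; 0 -184 -207 3 0 0 -6.3; 0 -160 -226 2 0 0 -6.3
0 -135 -242 3 0 0 -6.4; 0 -107 -256 2 0 0 -6.3; 0 -78 -266 3 0 0 -6.3; 0 -49 -273 2 0 0 -6.3; 0 -18 -277 2 0 0 -6.3
0 12 -276 3 0 0 -6.3; 0 42 -274 2 0 0 -6.3; 0 72 -268 3 -0.1 -1.6 -6.3; 0 102 -258 -1 -0.3 -3.2 -6.3; 0 128 -245 -8 -0.7 -3.2 -6.3
0 154 -230 -19 -1.1 -3.2 -6.2; 0 177 -211 -33 -1.4 -3.2 -6.1; 0 196 -191 -48 -1.7 -3.2 -6.1; 0 211 -167 -64 -2.1 -3.2 -6; 0 224 -141 -82 -2.4 -3.2 -5.8
0 231 -115 -101 -2.7 -3.2 -5.7; 0 236 -86 -118 -3.1 -3.2 -5.5; 0 235 -57 -135 -3.3 -3.1 -5.4; 0 231 -27 -151 -3.7 -3.3 -5.1; 0 224 4 -164 -3.9 -3.1 -5
end [-6.5434  1.33    0.1468]
```

```bash
sed -i 's/a=np.radians(F\[2\]);return/a=np.radians(F[2]);x,y=x\/1000,y\/1000;return/' plan.py
python3 - <<'E'
from plan import *
o=readout.observe();p0=o["position"];T=R(-8.5,40);g=at(W,-7,0,.032);e=g-.15*T[:,2]
N=30;L=[]
for i in range(1,N+1):
    s=i/N;L.append((p0+(e-p0)*s,R(-166.2+157.7*s,40*max(0,(s-.5)*2))))
print(e,g);rows(L,0)
E
```

```text
[0.37331782 0.29658617 0.14690667] [0.46867689 0.28233467 0.032     ]
0 14 -25 2 -0.1 0 -5.3; 0 17 -23 2 0 0 -5.2; 0 19 -22 2 0 0 -5.3; 0 21 -20 3 0 0 -5.2; 0 22 -19 2 0 0 -5.3
0 24 -16 2 0 0 -5.2; 0 25 -13 2 0 0 -5.3; 0 27 -12 2 0 0 -5.3; 0 27 -8 2 0 0 -5.2; 0 28 -7 2 0 0 -5.3
0 29 -3 2 0 0 -5.2; 0 29 -1 3 0 0 -5.3; 0 29 1 2 0 0 -5.2; 0 28 4 2 0 0 -5.3; 0 28 7 2 0 0 -5.3
0 28 10 2 -0.1 -2.6 -5.2; 0 26 11 1 -0.4 -2.7 -5.3; 0 25 14 0 -0.6 -2.7 -5.2; 0 24 17 -1 -0.8 -2.6 -5.2; 0 22 18 -2 -1.1 -2.7 -5.1
0 20 21 -3 -1.3 -2.7 -5.1; 0 18 22 -3 -1.6 -2.6 -5; 0 16 24 -3 -1.8 -2.7 -4.9; 0 14 25 -3 -2 -2.7 -4.9; 0 12 27 -3 -2.3 -2.6 -4.7
0 9 27 -2 -2.5 -2.7 -4.7; 0 7 28 -2 -2.6 -2.7 -4.5; 0 4 29 0 -2.9 -2.6 -4.4; 0 3 28 1 -3.1 -2.7 -4.3; 0 0 29 2 -3.3 -2.7 -4.1
end [0.373  0.2965 0.1473]
```

Run:
```python
from plan import *
o=readout.observe();p0=o["position"];T=R(-8.5,40);g=at(W,-7,0,.032);e=g-.15*T[:,2]
N=30;L=[]
for i in range(1,N+1):
    s=i/N;L.append((p0+(e-p0)*s+np.sin(np.pi*s)*np.array([.11,0,.04]),R(-166.2+157.7*s,40*max(0,(s-.5)*2))))
rows(L,0)
```

```text
0 26 -22 -2 -0.1 0 -5.3; 0 27 -20 -2 0 0 -5.2; 0 29 -17 -2 0 0 -5.3; 0 30 -15 -2 0 0 -5.2; 0 31 -12 -1 0 0 -5.3
0 31 -10 -2 0 0 -5.2; 0 32 -8 -1 0 0 -5.3; 0 32 -5 -1 0 0 -5.3; 0 31 -2 0 0 0 -5.2; 0 31 -1 0 0 0 -5.3
0 31 1 0 0 0 -5.2; 0 30 3 1 0 0 -5.3; 0 30 4 1 0 0 -5.2; 0 28 6 1 0 0 -5.3; 0 28 8 2 0 0 -5.3
0 28 8 2 -0.1 -2.6 -5.2; 0 26 10 2 -0.4 -2.7 -5.3; 0 26 12 1 -0.6 -2.7 -5.2; 0 26 12 0 -0.8 -2.6 -5.2; 0 24 14 -1 -1.1 -2.7 -5.1
0 24 15 -1 -1.3 -2.7 -5.1; 0 23 16 -1 -1.6 -2.6 -5; 0 22 18 -2 -1.8 -2.7 -4.9; 0 21 18 -3 -2 -2.7 -4.9; 0 19 21 -2 -2.3 -2.6 -4.7
0 19 21 -3 -2.5 -2.7 -4.7; 0 17 23 -2 -2.6 -2.7 -4.5; 0 15 24 -3 -2.9 -2.6 -4.4; 0 13 25 -1 -3.1 -2.7 -4.3; 0 12 26 -1 -3.3 -2.7 -4.1
end [0.3736 0.2965 0.1466]
```

Request:
arm_command(rows="0 26 -22 -2 0 0 -5.3; 0 27 -20 -2 0 0 -5.2; 0 29 -17 -2 0 0 -5.3; 0 30 -15 -2 0 0 -5.2; 0 31 -12 -1 0 0 -5.3")

```text
time_s: 0.52
position: [0.2274, -0.3944, 0.2205]
tool_rot: [[0.762, 0.647, -0.0], [0.647, -0.762, 0.0], [0.0, -0.0, -1.0]]
ft_force: [1.4, -1.3, 1.2]
grip_width: 0.0856
```

Request:
arm_command(rows="0 31 -10 -2 0 0 -5.2; 0 32 -8 -1 0 0 -5.3; 0 32 -5 -1 0 0 -5.3; 0 31 -2 0 0 0 -5.2; 0 31 -1 0 0 0 -5.3")

```text
time_s: 0.93
position: [0.3077, -0.2562, 0.2245]
tool_rot: [[0.396, 0.918, -0.0], [0.918, -0.396, 0.0], [0.0, -0.0, -1.0]]
ft_force: [0.6, -0.7, -0.3]
grip_width: 0.0855
```

Request:
arm_command(rows="0 31 1 0 0 0 -5.2; 0 30 3 1 0 0 -5.3; 0 30 4 1 0 0 -5.2; 0 28 6 1 0 0 -5.3; 0 28 8 2 0 0 -5.3")

```text
time_s: 1.35
position: [0.3629, -0.1179, 0.2196]
tool_rot: [[-0.052, 0.999, 0.0], [0.999, 0.052, -0.0], [-0.0, 0.0, -1.0]]
ft_force: [1.0, -0.2, -0.0]
grip_width: 0.0855
```

Request:
arm_command(rows="0 28 8 2 -0.1 -2.6 -5.2; 0 26 10 2 -0.4 -2.7 -5.3; 0 26 12 1 -0.6 -2.7 -5.2; 0 26 12 0 -0.8 -2.6 -5.2; 0 24 14 -1 -1.1 -2.7 -5.1")

```text
time_s: 1.77
position: [0.388, 0.0211, 0.2038]
tool_rot: [[-0.475, 0.873, 0.113], [0.849, 0.488, -0.203], [-0.232, -0.0, -0.973]]
ft_force: [-0.4, 0.1, 0.7]
grip_width: 0.0858
```

Request:
arm_command(rows="0 24 15 -1 -1.3 -2.7 -5.1; 0 23 16 -1 -1.6 -2.6 -5; 0 22 18 -2 -1.8 -2.7 -4.9; 0 21 18 -3 -2 -2.7 -4.9; 0 19 21 -2 -2.3 -2.6 -4.7")

```text
time_s: 2.18
position: [0.388, 0.1598, 0.178]
tool_rot: [[-0.736, 0.567, 0.371], [0.506, 0.824, -0.254], [-0.45, 0.001, -0.893]]
ft_force: [1.1, 0.1, -0.0]
grip_width: 0.0855
```

Request:
arm_command(rows="0 19 21 -3 -2.5 -2.7 -4.7; 0 17 23 -2 -2.6 -2.7 -4.5; 0 15 24 -3 -2.9 -2.6 -4.4; 0 13 25 -1 -3.1 -2.7 -4.3; 0 12 26 -1 -3.3 -2.7 -4.1")

```text
time_s: 2.6
position: [0.373, 0.2982, 0.147]
tool_rot: [[-0.757, 0.142, 0.638], [0.108, 0.99, -0.091], [-0.644, 0.0, -0.765]]
ft_force: [1.1, -0.3, 1.0]
grip_width: 0.0856
```

Request:
arm_command(rows="0 0 -2 30 0 0 0; 0 0 0 30 0 0 0; 0 0 0 20 0 0 0; 0 0 0 0 0 0 0")

```text
time_s: 2.93
position: [0.4249, 0.2859, 0.0832]
tool_rot: [[-0.76, 0.149, 0.633], [0.112, 0.989, -0.098], [-0.64, -0.003, -0.768]]
ft_force: [0.4, -0.0, -0.2]
grip_width: 0.0852
```

Run:
```python
from plan import *
from rig import eyes
import cv2
o=readout.observe();im=eyes.get_image("wrist")[:,:,::-1];cv2.imwrite("pics/w1.png",im)
rows([(at(W,-7,0,.032),R(-8.5,40))],0)
m=eyes.camera_model("wrist");V=m["view"]
for l in [(20,14,45),(20,-14,45),(-20,14,45),(-20,-14,45),(120,0,2.5)]:
    p=V[:3,:3]@at(W,l[0],l[1],l[2]/1000)+V[:3,3];p=p*[1,-1,-1];th=np.arctan2(np.hypot(p[0],p[1]),p[2]);u=p[:2]/np.hypot(p[0],p[1])*th*m["mtx"][0,0]+m["mtx"][:2,2]
    print(l,u.round())
```

```text
0 0 3 69 -0.1 -0.1 0.1
end [0.4685 0.2823 0.0317]
(20, 14, 45) [345. 281.]
(20, -14, 45) [305. 281.]
(-20, 14, 45) [348. 252.]
(-20, -14, 45) [302. 252.]
(120, 0, 2.5) [324. 287.]
```

View pics/w1.png

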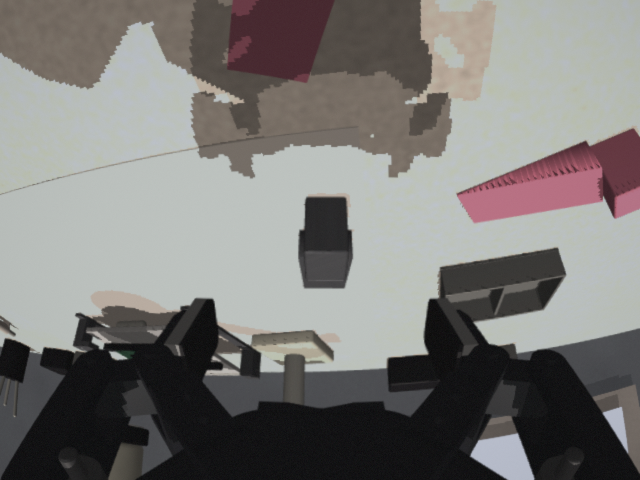

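The wrist view shows the handle's top face between (302,250) and (347,287), within a few pixels of the prediction. The pink wedge lies behind, clear of the hand.

Request:
arm_command(rows="0 0 3 24 0 0 0; 0 0 0 24 0 0 0; 0 0 0 15 0 0 0; 0 0 0 6 0 0 0; 0 0 0 0 0 0 0")

```text
time_s: 3.4
position: [0.4686, 0.283, 0.0334]
tool_rot: [[-0.758, 0.149, 0.636], [0.113, 0.989, -0.096], [-0.643, -0.0, -0.766]]
ft_force: [-0.5, 0.1, -0.1]
grip_width: 0.0849
```

Request:
arm_command(rows="0.9 0 0 0 0 0 0; 0.9 0 0 0 0 0 0; 0.9 0 0 0 0 0 0; 0.9 0 0 0 0 0 0; 0.9 0 0 0 0 0 0", squeeze=60)

```text
time_s: 3.82
position: [0.4684, 0.2834, 0.0338]
tool_rot: [[-0.757, 0.147, 0.636], [0.113, 0.989, -0.094], [-0.643, 0.0, -0.766]]
ft_force: [-0.3, 0.3, 0.6]
grip_width: 0.0257
```

Request:
arm_command(rows="0.9 0 0 0 0 0 0; 0.9 0 0 0 0 0 0; 0.9 0 0 0 0 0 0; 0.9 0 0 0 0 0 0")

```text
time_s: 4.15
position: [0.4686, 0.2832, 0.0333]
tool_rot: [[-0.758, 0.147, 0.636], [0.113, 0.989, -0.095], [-0.643, -0.0, -0.766]]
ft_force: [0.0, 0.4, 0.3]
grip_width: 0.0085
```

Run:
```python
from rig import eyes
import cv2,numpy as np
a=eyes.get_image("wrist")[:,:,::-1];s=eyes.get_image("scene")[:,:,::-1]
cv2.imwrite("pics/w2.png",np.hstack([cv2.resize(a[140:440,120:520],(400,300)),cv2.convertScaleAbs(cv2.resize(s[285:405,260:420],(400,300),interpolation=cv2.INTER_CUBIC),alpha=1.4,beta=15)]))
```

```text
(no output)
```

View pics/w2.png

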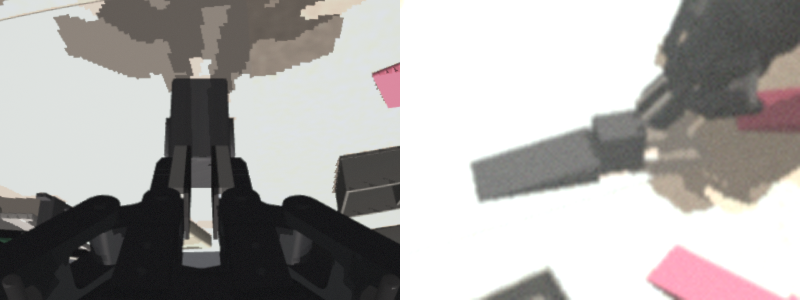

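```bash
cat >> plan.py <<'E'
def wp(P):
    from rig import eyes
    m=eyes.camera_model("wrist");V=m["view"];p=(V[:3,:3]@P+V[:3,3])*[1,-1,-1];h=np.hypot(p[0],p[1])
    return (p[:2]/h*np.arctan2(h,p[2])*m["mtx"][0,0]+m["mtx"][:2,2]).round()
E
python3 - <<'E'
from plan import *
from rig import eyes
o=readout.observe();p,Q=o["position"],o["tool_rot"];print(o["grip_width"],o["q"].round(1))
V=eyes.camera_model("wrist")["view"];print("cam in tool",Q.T@(-V[:3,:3].T@V[:3,3]-p))
for z in(-60,-40,-20,0,17):print(z,wp(p+Q[:,2]*z/1000)-[120,140])
for l in [(20,14,45),(20,-14,45),(-20,14,45),(-20,-14,45),(-20,14,0)]:print(l,wp(at(W,l[0],l[1],l[2]/1000))-[120,140])
E
```

```text
0.008174199346258964 [ 30.6  31.5 111.6 -81.4  24.2  22.5]
cam in tool [ 0.07547906  0.00042199 -0.16266705]
-60 [200. 223.]
-40 [200. 192.]
-20 [200. 168.]
0 [200. 149.]
17 [200. 135.]
(20, 14, 45) [225. 190.]
(20, -14, 45) [172. 190.]
(-20, 14, 45) [230. 160.]
(-20, -14, 45) [166. 160.]
(-20, 14, 0) [227.  77.]
```

Run:
```python
from plan import *
from h import proj
from rig import eyes
import cv2
o=readout.observe();p,Q=o["position"],o["tool_rot"]
a=eyes.get_image("wrist")[:,:,::-1];s=eyes.get_image("scene")[:,:,::-1]
A=cv2.resize(a[200:350,260:385],None,fx=4,fy=4)[:600,:400];S=cv2.resize(s[300:390,290:370],(400,450),interpolation=cv2.INTER_CUBIC)
S=cv2.convertScaleAbs(S,alpha=1.6,beta=30);A=cv2.convertScaleAbs(A,alpha=2,beta=20);A=cv2.resize(cv2.convertScaleAbs(a[200:350,270:370],alpha=2,beta=20),(400,600))
for z,c in((0,(0,0,255)),(17,(0,255,0)),(-40,(255,0,0))):
    P=p+Q[:,2]*z/1000
    u=(wp(P)-[270,200])*4;cv2.circle(A,tuple(int(v) for v in u),4,c,-1)
    u=(proj("scene",P)[0]-[290,300])*5;cv2.circle(S,tuple(int(v) for v in u),4,c,-1)
S=np.vstack([S,np.zeros((150,400,3),np.uint8)]);cv2.imwrite("pics/w3.png",np.hstack([A,S]))
```

```text
(no output)
```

View pics/w3.png

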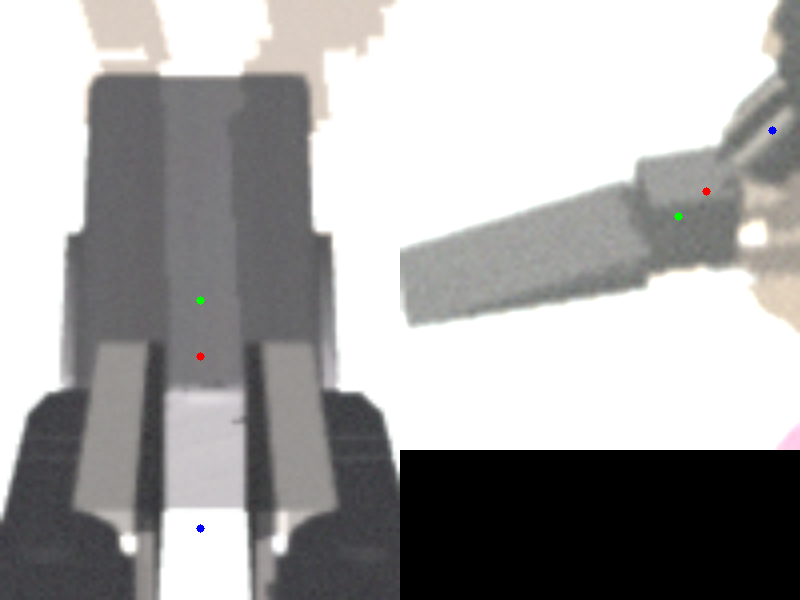

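The fingers closed short of the handle. In both the wrist and scene views the tips end about 19 mm behind the reported TCP, so they stopped above and behind the handle. The wedge has not moved. I'll open and advance in small steps while watching the force.

Request:
arm_command(rows="0 0 0 0 0 0 0; 0 0 0 0 0 0 0; 0 0 0 0 0 0 0; 0 0 0 0 0 0 0; 0 0 0 0 0 0 0")

```text
time_s: 4.77
position: [0.4685, 0.2832, 0.0333]
tool_rot: [[-0.758, 0.147, 0.636], [0.113, 0.989, -0.095], [-0.643, -0.0, -0.766]]
ft_force: [-0.0, 0.3, 0.3]
grip_width: 0.0688
```

Request:
arm_command(rows="0 0 0 0 0 0 0; 0 0 0 3 0 0 0; 0 0 0 4 0 0 0; 0 0 0 3 0 0 0; 0 0 0 0 0 0 0")

```text
time_s: 5.18
position: [0.4761, 0.2837, 0.0275]
tool_rot: [[-0.76, 0.149, 0.633], [0.113, 0.989, -0.097], [-0.64, -0.002, -0.768]]
ft_force: [0.2, 0.6, -1.1]
grip_width: 0.0857
```

Run:
```python
from plan import *
from rig import eyes
import cv2
o=readout.observe();p,Q=o["position"],o["tool_rot"];print(p,o["ft_force"],o["grip_width"],o["q"].round(1))
a=eyes.get_image("wrist")[:,:,::-1];s=eyes.get_image("scene")[:,:,::-1]
S=cv2.convertScaleAbs(cv2.resize(s[280:380,290:370],(400,500),interpolation=cv2.INTER_CUBIC),alpha=1.6,beta=30);A=cv2.convertScaleAbs(cv2.resize(a[180:430,220:420],(400,500)),alpha=2,beta=20)
cv2.imwrite("pics/w4.png",np.hstack([A,S]))
```

```text
[0.47607449 0.2836806  0.02747567] [ 0.19940498  0.61795422 -1.07072926] 0.08570888236852049 [ 30.1  32.5 110.7 -81.4  24.   22.2]
```

View pics/w4.png

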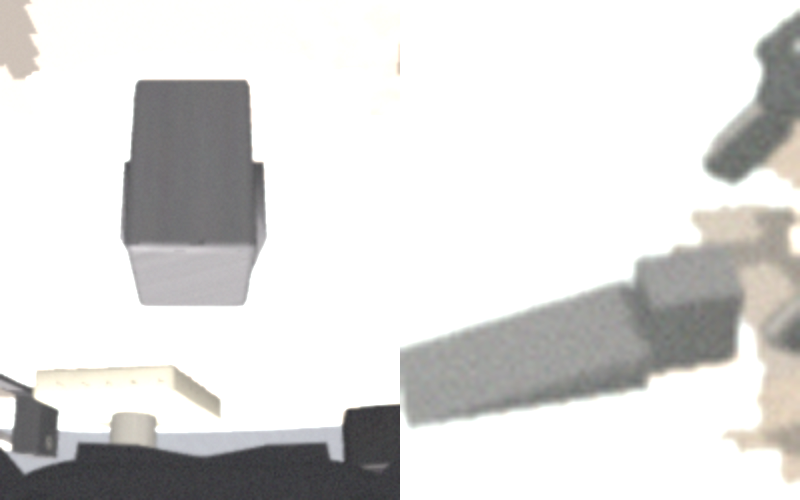

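Force is nil and the fingers are still above and behind the handle, at the edges of the wrist view. I'll advance further in steps, then close.

Request:
arm_command(rows="0 0 1 6 0 0 0; 0 0 0 6 0 0 0; 0 0 0 5 0 0 0; 0 0 0 3 0 0 0; 0 0 0 0 0 0 0")

```text
time_s: 5.7
position: [0.4902, 0.2853, 0.0159]
tool_rot: [[-0.764, 0.151, 0.627], [0.114, 0.988, -0.1], [-0.635, -0.005, -0.773]]
ft_force: [-0.1, 0.5, 0.1]
grip_width: 0.0852
```

Request:
arm_command(rows="0.5 0 0 0 0 0 0; 0.6 0 0 0 0 0 0; 0.7 0 0 0 0 0 0; 0.8 0 0 0 0 0 0; 0.8 0 0 0 0 0 0", squeeze=50)

```text
time_s: 6.12
position: [0.4895, 0.2851, 0.0166]
tool_rot: [[-0.764, 0.151, 0.628], [0.114, 0.988, -0.1], [-0.636, -0.005, -0.772]]
ft_force: [-3.9, -0.3, 8.9]
grip_width: 0.0272
```

Request:
arm_command(rows="0.8 0 0 0 0 0 0; 0.8 0 0 0 0 0 0; 0.8 0 0 0 0 0 0")

```text
time_s: 6.37
position: [0.4896, 0.2853, 0.0167]
tool_rot: [[-0.764, 0.151, 0.628], [0.114, 0.988, -0.1], [-0.636, -0.005, -0.772]]
ft_force: [-2.5, -2.2, 6.1]
grip_width: 0.027
```

The handle is held at 27 mm opening, so the pads really do sit about 20 mm or more short of the described TCP. Next I lift 15 mm and check.

Request:
arm_command(rows="0.8 -3 0 -4 0 0 0; 0.8 -3 0 -4 0 0 0; 0.8 -4 0 -4 0 0 0; 0.8 0 0 0 0 0 0", squeeze=70)

```text
time_s: 6.7
position: [0.4898, 0.2858, 0.0322]
tool_rot: [[-0.764, 0.151, 0.627], [0.114, 0.989, -0.099], [-0.635, -0.004, -0.772]]
ft_force: [0.4, -0.0, -4.0]
grip_width: 0.0264
```

Run:
```python
from plan import *
from rig import eyes
import cv2
o=readout.observe();p,Q=o["position"],o["tool_rot"];print(p,o["ft_force"],o["grip_width"],o["q"].round(1))
t=eyes.get_image("top")[:,:,::-1];s=eyes.get_image("scene")[:,:,::-1]
c=lambda i,x,y:cv2.convertScaleAbs(cv2.resize(i[y:y+100,x:x+80],(400,500),interpolation=cv2.INTER_CUBIC),alpha=1.6,beta=30)
cv2.imwrite("pics/w5.png",np.hstack([c(t,180,190),c(s,285,290)]))
```

```text
[0.48977349 0.28578461 0.03222112] [ 0.37934845 -0.01196068 -4.02438232] 0.026385461926308272 [ 29.4  32.4 108.5 -75.7  24.   15.5]
```

View pics/w5.png

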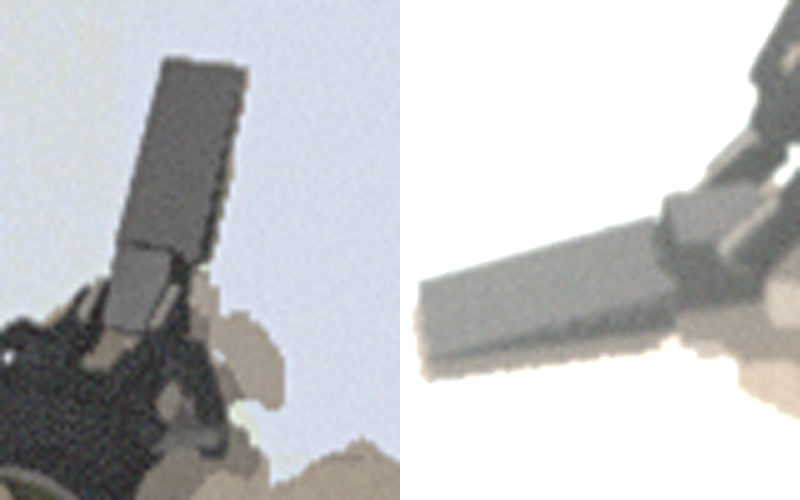

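Run:
```python
from h import *
from plan import *
T=lambda x,y:np.array([180+x/5,190+y/5]);S=lambda x,y:np.array([285+x/5,290+y/5])
o=[("top",(120,20,2.5),T(163,60)),("top",(120,-20,2.5),T(247,67)),("top",(20,14,45),T(120,243)),("top",(20,-14,45),T(172,250)),("top",(-20,14,45),T(103,325)),
("scene",(120,-20,2.5),S(20,282)),("scene",(120,20,0),S(30,362)),("scene",(20,-14,45),S(268,195)),("scene",(20,14,45),S(268,242))]
v,r=fit(o,[.45,.25,0,0]);print("wedge",v.round(4),np.degrees(v[2]));print(r.round(1).tolist())
ob=readout.observe();p,Q=ob["position"],ob["tool_rot"]
yw=np.degrees(np.arctan2(Q[1,2],Q[0,2]));print("tool yaw",yw,"tilt",np.degrees(np.arccos(-Q[2,2])))
d=p-np.array([v[0],v[1],v[3]]);a=v[2];print("TCP in wedge",np.cos(a)*d[0]+np.sin(a)*d[1],-np.sin(a)*d[0]+np.cos(a)*d[1],d[2])
```

```text
wedge [ 0.4766  0.2873 -0.1839  0.0135] -10.533933375943308
[[0.7, -1.1], [-0.3, 0.0], [-0.4, -0.2], [0.9, 0.3], [-0.2, 0.0], [-0.2, -0.2], [0.3, 0.3], [-0.7, -0.6], [2.3, 0.6]]
tool yaw -8.988346483357525 tilt 39.3975983414135
TCP in wedge 0.01303748168124143 0.0006716222186533079 0.018050491751233386
```

Run:
```python
from plan import *
o=readout.observe();p0=o["position"];e=at(S,-160,0,.037);L=[]
for i in range(1,16):
    s=i/15;s2=3*s*s-2*s**3;L.append((p0+(e-p0)*s2,R(-9+17.2*s2,39.4+.6*s2)))
rows(L,.8)
```

```text
0.8 -1 -4 0 -0.1 0 0.2; 0.8 -1 -11 1 -0.4 0 -0.4; 0.8 -2 -18 2 -0.6 -0.1 -0.8; 0.8 -3 -22 2 -0.8 0 -0.9; 0.8 -3 -27 1 -0.9 -0.1 -1.1
0.8 -2 -29 1 -1 0 -1.3; 0.8 -2 -32 1 -1.1 -0.1 -1.3; 0.8 -1 -32 0 -1.1 0 -1.3; 0.8 0 -31 0 -1.1 -0.1 -1.3; 0.8 0 -30 -1 -1 -0.1 -1.2
0.8 1 -26 -1 -0.9 0 -1.1; 0.8 1 -23 -2 -0.8 0 -0.9; 0.8 1 -18 -1 -0.6 -0.1 -0.8; 0.8 1 -11 -1 -0.4 0 -0.4; 0.8 1 -4 0 -0.2 0 -0.2
end [ 0.4925 -0.0337  0.0365]
```

Request:
arm_command(rows="0.8 -1 -4 0 -0.1 0 0.2; 0.8 -1 -11 1 -0.4 0 -0.4; 0.8 -2 -18 2 -0.6 -0.1 -0.8; 0.8 -3 -22 2 -0.8 0 -0.9; 0.8 -3 -27 1 -0.9 -0.1 -1.1")

```text
time_s: 7.22
position: [0.4963, 0.2102, 0.0498]
tool_rot: [[-0.785, 0.083, 0.613], [0.062, 0.996, -0.057], [-0.616, -0.007, -0.788]]
ft_force: [0.9, -0.4, -3.4]
grip_width: 0.0262
```

Request:
arm_command(rows="0.8 -2 -29 1 -1 0 -1.3; 0.8 -2 -32 1 -1.1 -0.1 -1.3; 0.8 -1 -32 0 -1.1 0 -1.3; 0.8 0 -31 0 -1.1 -0.1 -1.3; 0.8 0 -30 -1 -1 -0.1 -1.2")

```text
time_s: 7.63
position: [0.4894, 0.1179, 0.0754]
tool_rot: [[-0.792, 0.031, 0.61], [-0.048, 0.992, -0.113], [-0.609, -0.119, -0.784]]
ft_force: [-0.2, 0.5, -3.7]
grip_width: 0.0263
```

Request:
arm_command(rows="0.8 1 -26 -1 -0.9 0 -1.1; 0.8 1 -23 -2 -0.8 0 -0.9; 0.8 1 -18 -1 -0.6 -0.1 -0.8; 0.8 1 -11 -1 -0.4 0 -0.4; 0.8 1 -4 0 -0.2 0 -0.2")

```text
time_s: 8.05
position: [0.4778, 0.0801, 0.0882]
tool_rot: [[-0.793, 0.013, 0.609], [-0.106, 0.982, -0.159], [-0.6, -0.191, -0.777]]
ft_force: [-0.7, 0.7, -3.5]
grip_width: 0.026
```

Run:
```python
from plan import *
from h import proj
from rig import eyes
import cv2
o=readout.observe();p,Q=o["position"],o["tool_rot"];print(p,o["ft_force"],o["grip_width"],o["q"].round(1))
rows([(at(S,-142,0,.018),R(8.2,40))],.8)
t=eyes.get_image("top")[:,:,::-1];s=eyes.get_image("scene")[:,:,::-1]
T=cv2.convertScaleAbs(cv2.resize(t[140:260,272:392],(400,400),interpolation=cv2.INTER_CUBIC),alpha=1.6,beta=30)
C=cv2.convertScaleAbs(cv2.resize(s[215:335,155:275],(400,400),interpolation=cv2.INTER_CUBIC),alpha=1.6,beta=30)
k=400/120
for l in [(-40,0,15),(0,0,32),(1,75,50),(1,-75,50),(1,115,50)]:
    P=at(S,*l[:2],l[2]/1000)
    cv2.circle(T,tuple(int(v) for v in (proj("top",P)[0]-[272,140])*k),2,(0,0,255),-1);cv2.circle(C,tuple(int(v) for v in (proj("scene",P)[0]-[155,215])*k),2,(0,0,255),-1)
cv2.imwrite("pics/w6.png",np.hstack([T,C]))
```

```text
[0.47776556 0.08005376 0.08819507] [-0.70100341  0.67934657 -3.47574218] 0.026030739259771108 [  1.2  18.3 122.3 -81.5  10.  -13.9]
0.8 28 -95 92 -14.2 -3.2 -0.1
end [ 0.5103 -0.0308  0.018 ]
```

View pics/w6.png

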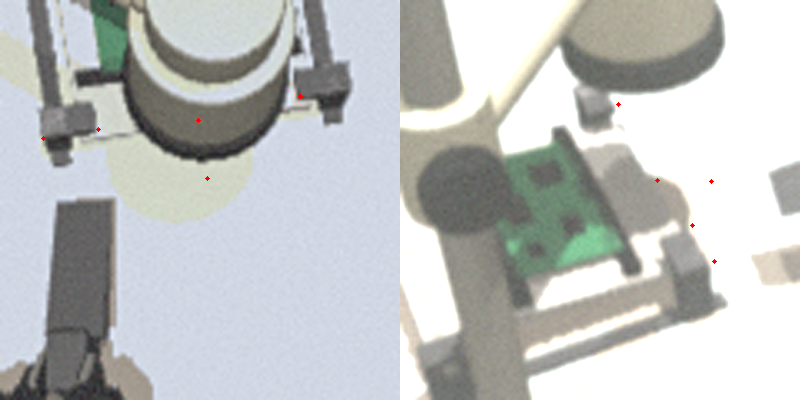

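The arm stopped at its q4 and q5 limits partway (wedge tip at top pixel about (297,200), clear of the stage). I need a kinematic model to pick a feasible route, so I'll fit one from the readings.

```bash
cat > kin.py <<'E'
import numpy as np
from scipy.optimize import least_squares
from plan import R,at,S,W
D=[(21.837,74.377,(.13114,-.53386,.21109),(0,.0012,-1)),(31.5,111.6,(.4686,.2832,.0333),(.636,-.095,-.766)),(32.5,110.7,(.4761,.2837,.0275),(.633,-.097,-.768)),(32.4,108.5,(.4898,.2858,.0322),(.627,-.099,-.772)),(18.3,122.3,(.4778,.0801,.0882),(.609,-.159,-.777))]
def fk(k,q2,q3):
    a,L1,L2,e,h=k;q2,q3=np.radians(q2),np.radians(q3);s=q2+q3
    return np.array([a+L1*np.sin(q2)+L2*np.sin(s)+e*np.cos(s)*-1,h+L1*np.cos(q2)+L2*np.cos(s)+e*np.sin(s)])
def res(v):
    o=[]
    for q2,q3,p,z in D:
        w=np.array(p)-v[5]*np.array(z);o+=list(fk(v[:5],q2,q3)-[np.hypot(w[0],w[1]),w[2]])
    return np.r_[np.array(o)*1000,v[0]*1e1,v[3]*1e1]
r=least_squares(res,[0,.4,.4,0,.3,.2]);K=r.x
def ik(p,Rm,g=(20,110)):
    w=p-K[5]*Rm[:,2];t=np.array([np.hypot(w[0],w[1]),w[2]])
    s=least_squares(lambda q:(fk(K[:5],*q)-t)*1000,g);q1=np.arctan2(w[1],w[0]);a=np.radians(s.x.sum())
    f=np.array([np.cos(q1),np.sin(q1),0]);k=np.array([0,0,1.])
    zf=np.sin(a)*f+np.cos(a)*k; xd=np.cos(a)*f-np.sin(a)*k; yl=np.cross(k,f) # forearm dir, 'down' normal
    z=Rm[:,2];q5=np.degrees(np.arccos(z@zf));q4=np.degrees(np.arctan2(z@yl,z@xd))
    return np.degrees(q1),*s.x,q4,q5,np.abs(s.fun).max()
if __name__=="__main__":
    print(K.round(4),res(K).round(1))
    print(np.round(ik(np.array([.4898,.2858,.0322]),np.array([[-.764,.151,.627],[.114,.989,-.099],[-.635,-.004,-.772]])),1))
    for z in(.017,.06,.12,.2):
        for x in(-170,-140,-100,-60,-20): print(z,x,np.round(ik(at(S,x,0,z),R(8.2,39.4)),1))
E
python3 kin.py
```

```text
[ 0.0051  0.5319  0.3605 -0.1043  0.1622  0.3022] [-0.   0.  -0.7  0.1  0.1  0.1  0.8  0.3 -0.2 -0.5  0.1 -1. ]
[ 46.4  32.4 108.6 -68.5  34.2   0. ]
0.017 -170 [-12.   29.6 129.5 141.9  20.9   0. ]
0.017 -140 [-10.2  30.2 125.2 138.5  17.6   0. ]
0.017 -100 [ -8.3  31.4 119.6 131.2  13.8   0. ]
0.017 -60 [ -6.6  32.9 113.8 118.6  10.7   0. ]
0.017 -20 [ -5.3  34.6 108.   97.9   8.6   0. ]
0.06 -170 [-12.   21.8 127.1 116.8  14.3   0. ]
0.06 -140 [-10.2  23.2 123.1 109.7  12.3   0. ]
0.06 -100 [ -8.3  25.1 117.7  95.7  10.4   0. ]
0.06 -60 [ -6.6  27.3 112.1  77.    9.6   0. ]
0.06 -20 [ -5.3  29.5 106.4  57.6  10.1   0. ]
0.12 -170 [-12.   12.3 122.7  60.2  14.7   0. ]
0.12 -140 [-10.2  14.5 119.   53.9  14.4   0. ]
0.12 -100 [ -8.3  17.4 113.9  45.2  14.7   0. ]
0.12 -60 [ -6.6  20.3 108.6  37.   15.7   0. ]
0.12 -20 [ -5.3  23.2 103.1  30.   17.2   0. ]
0.2 -170 [-12.    2.6 115.2  28.4  27.5   0. ]
0.2 -140 [-10.2   5.4 111.9  26.1  27.1   0. ]
0.2 -100 [ -8.3   9.1 107.3  23.1  27.2   0. ]
0.2 -60 [ -6.6  12.7 102.4  20.3  27.9   0. ]
0.2 -20 [-5.3 16.3 97.2 17.8 29.1  0. ]
```

```bash
python3 - <<'E'
s=open('kin.py').read()
s=s.replace("v[5]*np.array(z);o+=list(fk(v[:5],q2,q3)-[np.hypot(w[0],w[1]),w[2]])","v[5]*np.array(z);o+=list(fk(v[:5],q2,q3)-[np.sqrt(w[0]**2+w[1]**2-LAT**2),w[2]])")
s=s.replace("D=[","LAT=.117\nD=[").replace("v[3]*1e1]","v[3]*1e1,(v[5]-.274)*1e3]")
s=s.replace("np.hypot(w[0],w[1]),w[2]]);","np.sqrt(w[0]**2+w[1]**2-LAT**2),w[2]]);") if False else s.replace("t=np.array([np.hypot(w[0],w[1]),w[2]])","h=np.hypot(w[0],w[1]);t=np.array([np.sqrt(h*h-LAT**2),w[2]])").replace("q1=np.arctan2(w[1],w[0]);","q1=np.arctan2(w[1],w[0])-np.arcsin(LAT/h);")
open('kin.py','w').write(s)
E
python3 kin.py
```

```text
[ 0.0021  0.5355  0.3492 -0.1016  0.1268  0.274 ] [-0.   0.  -0.2 -0.   0.3  0.  -0.1  0.2 -0.1 -0.2  0.  -1.   0. ]
[ 29.3  32.4 108.5 -75.7  24.    0. ]
0.017 -170 [-32.6  29.8 130.  113.8  27.    0. ]
0.017 -140 [-29.1  30.4 125.3 110.2  24.2   0. ]
0.017 -100 [-25.3  31.6 119.1 103.5  21.1   0. ]
0.017 -60 [-22.1  33.1 113.   94.3  18.8   0. ]
0.017 -20 [-19.5  34.9 106.8  82.7  17.3   0. ]
0.06 -170 [-32.6  21.9 127.2  92.2  24.5   0. ]
0.06 -140 [-29.1  23.4 122.8  88.4  22.6   0. ]
0.06 -100 [-25.3  25.4 117.   81.6  20.7   0. ]
0.06 -60 [-22.1  27.7 111.   72.9  19.6   0. ]
0.06 -20 [-19.5  30.  104.9  63.1  19.3   0. ]
0.12 -170 [-32.6  12.4 122.3  63.1  27.7   0. ]
0.12 -140 [-29.1  14.8 118.3  60.4  26.3   0. ]
0.12 -100 [-25.3  17.9 112.9  55.5  25.1   0. ]
0.12 -60 [-22.1  20.9 107.2  49.9  24.8   0. ]
0.12 -20 [-19.5  23.9 101.4  44.   25.2   0. ]
0.2 -170 [-32.6   2.9 114.2  41.6  38.7   0. ]
0.2 -140 [-29.1   6.  110.7  39.7  37.1   0. ]
0.2 -100 [-25.3   9.9 105.8  36.8  35.7   0. ]
0.2 -60 [-22.1  13.6 100.5  33.7  35.3   0. ]
0.2 -20 [-19.5  17.3  95.   30.5  35.6   0. ]
```

```bash
cat > path.py <<'E'
from kin import *
from plan import rows,readout
from scipy.spatial.transform import Rotation as Ro, Slerp
def go(segs,g=.8):
    o=readout.observe();p,Q=o["position"],o["tool_rot"];L=[];J=[]
    for e,T,N in segs:
        sl=Slerp([0,1],Ro.from_matrix([Q,T]))
        for i in range(1,N+1):
            L.append((p+(e-p)*i/N,sl(i/N).as_matrix()));J.append(ik(*L[-1]))
        p,Q=e,T
    J=np.array(J);print(J[:,:5].round(0).tolist());print("max dq",np.abs(np.diff(J[:,:5],axis=0)).max(0).round(1))
    rows(L,g)
E
python3 - <<'E'
from path import *
go([(np.array([.44,.10,.21]),R(-2,39.4),10),(at(S,-205,0,.21),R(8.2,39.4),8),(at(S,-205,0,.035),R(8.2,39.4),10)])
E
```

```text
[[1.0, 16.0, 122.0, -67.0, 10.0], [1.0, 14.0, 122.0, -52.0, 10.0], [0.0, 12.0, 121.0, -39.0, 11.0], [-0.0, 10.0, 121.0, -29.0, 12.0], [-0.0, 8.0, 120.0, -20.0, 14.0], [-1.0, 6.0, 120.0, -14.0, 16.0], [-1.0, 4.0, 119.0, -9.0, 18.0], [-2.0, 2.0, 118.0, -5.0, 21.0], [-2.0, 0.0, 117.0, -2.0, 23.0], [-2.0, -1.0, 117.0, 1.0, 25.0], [-7.0, -2.0, 117.0, 9.0, 26.0], [-12.0, -3.0, 118.0, 17.0, 27.0], [-17.0, -3.0, 118.0, 24.0, 29.0], [-21.0, -3.0, 118.0, 30.0, 32.0], [-26.0, -3.0, 118.0, 34.0, 34.0], [-30.0, -3.0, 118.0, 37.0, 37.0], [-34.0, -3.0, 118.0, 40.0, 40.0], [-38.0, -2.0, 117.0, 42.0, 43.0], [-38.0, -0.0, 119.0, 45.0, 40.0], [-38.0, 2.0, 121.0, 48.0, 38.0], [-38.0, 4.0, 123.0, 52.0, 35.0], [-38.0, 7.0, 125.0, 58.0, 33.0], [-38.0, 9.0, 127.0, 64.0, 30.0], [-38.0, 12.0, 128.0, 72.0, 29.0], [-38.0, 15.0, 130.0, 80.0, 28.0], [-38.0, 18.0, 132.0, 90.0, 27.0], [-38.0, 22.0, 133.0, 99.0, 27.0], [-38.0, 26.0, 134.0, 108.0, 29.0]]
max dq [ 4.8  3.7  2.1 14.6  2.9]
0.8 -4 0 -12 -0.8 -0.2 0.8; 0.8 -5 -1 -12 -0.8 -0.1 0.8; 0.8 -5 0 -12 -0.7 -0.2 0.8; 0.8 -4 1 -12 -0.8 -0.1 0.7; 0.8 -5 0 -12 -0.8 -0.2 0.8
0.8 -5 1 -12 -0.8 -0.2 0.8; 0.8 -4 1 -12 -0.8 -0.1 0.8; 0.8 -5 1 -12 -0.7 -0.2 0.8; 0.8 -5 1 -12 -0.8 -0.2 0.8; 0.8 -4 2 -12 -0.8 -0.1 0.7
0.8 -2 -18 1 -0.8 0 -1; 0.8 -1 -17 1 -0.8 0 -0.9; 0.8 0 -18 0 -0.8 0 -1; 0.8 -1 -17 0 -0.8 0 -1; 0.8 0 -18 0 -0.8 0 -1
0.8 1 -17 0 -0.8 0 -1; 0.8 0 -18 0 -0.9 0 -1; 0.8 1 -18 -1 -0.8 0 -0.9; 0.8 11 0 14 0 0 0; 0.8 11 0 13 0 0 0
0.8 11 0 14 0 0 0; 0.8 12 0 13 0 0 0; 0.8 11 0 14 0 0 0; 0.8 11 0 13 0 0 0; 0.8 11 0 14 0 0 0
0.8 11 0 13 0 0 0; 0.8 11 0 14 0 0 0; 0.8 11 0 13 0 0 0
end [ 0.448  -0.0405  0.0353]
```

Request:
arm_command(rows="0.8 -4 0 -8 0 0 0; 0.8 -4 0 -8 0 0 0; 0.8 -6 0 -12 0 0 0; 0.8 -6 0 -12 0 0 0; 0.8 -6 0 -12 0 0 0")

```text
time_s: 8.57
position: [0.4667, 0.0922, 0.1443]
tool_rot: [[-0.794, 0.011, 0.608], [-0.107, 0.982, -0.158], [-0.599, -0.19, -0.778]]
ft_force: [0.8, 0.2, -4.3]
grip_width: 0.0263
```

Request:
arm_command(rows="0.8 -4 0 -10 -0.8 -0.2 0.8; 0.8 -4 0 -10 -0.8 -0.2 0.8; 0.8 -4 0 -10 -0.8 -0.2 0.8; 0.8 -4 0 -10 -0.8 -0.2 0.8; 0.8 -4 0 -10 -0.8 -0.2 0.8")

```text
time_s: 8.98
position: [0.4515, 0.1003, 0.1953]
tool_rot: [[-0.782, 0.023, 0.623], [-0.039, 0.995, -0.087], [-0.622, -0.093, -0.777]]
ft_force: [-0.7, -0.1, -4.1]
grip_width: 0.0264
```

Run:
```python
from path import *
o=readout.observe();print(o["position"],o["ft_force"],o["q"].round(1),o["tool_rot"].round(3).tolist())
go([(at(S,-205,0,.20),R(8.2,39.4),13),(at(S,-205,0,.035),R(8.2,39.4),10)])
```

```text
[0.45153284 0.10028555 0.19527781] [-0.72587888 -0.13039583 -4.14582707] [  1.4   2.2 115.9 -14.6  24.  -77.8] [[-0.782, 0.023, 0.623], [-0.039, 0.995, -0.087], [-0.622, -0.093, -0.777]]
[[-2.0, 2.0, 116.0, -8.0, 23.0], [-5.0, 1.0, 117.0, -1.0, 23.0], [-8.0, 0.0, 118.0, 5.0, 23.0], [-11.0, -0.0, 118.0, 12.0, 24.0], [-14.0, -1.0, 118.0, 18.0, 25.0], [-17.0, -1.0, 119.0, 24.0, 27.0], [-20.0, -1.0, 119.0, 28.0, 28.0], [-23.0, -2.0, 119.0, 32.0, 30.0], [-26.0, -2.0, 119.0, 36.0, 32.0], [-29.0, -2.0, 119.0, 38.0, 35.0], [-32.0, -1.0, 119.0, 40.0, 37.0], [-35.0, -1.0, 118.0, 42.0, 39.0], [-38.0, -1.0, 118.0, 43.0, 42.0], [-38.0, 1.0, 120.0, 46.0, 39.0], [-38.0, 3.0, 122.0, 50.0, 36.0], [-38.0, 5.0, 124.0, 54.0, 34.0], [-38.0, 7.0, 125.0, 60.0, 32.0], [-38.0, 10.0, 127.0, 66.0, 30.0], [-38.0, 13.0, 129.0, 73.0, 28.0], [-38.0, 16.0, 130.0, 82.0, 27.0], [-38.0, 19.0, 132.0, 91.0, 27.0], [-38.0, 22.0, 133.0, 100.0, 28.0], [-38.0, 26.0, 134.0, 108.0, 29.0]]
max dq [3.2 3.5 1.9 9.  2.6]
0.8 0 -11 0 -0.8 -0.1 -0.3; 0.8 1 -11 1 -0.8 -0.1 -0.3; 0.8 0 -10 0 -0.7 -0.1 -0.3; 0.8 1 -11 0 -0.8 -0.1 -0.4; 0.8 1 -11 0 -0.8 0 -0.3
0.8 0 -11 0 -0.8 -0.1 -0.3; 0.8 1 -11 -1 -0.8 -0.1 -0.3; 0.8 1 -10 0 -0.7 -0.1 -0.3; 0.8 1 -11 -1 -0.8 -0.1 -0.3; 0.8 1 -11 -1 -0.8 -0.1 -0.3
0.8 1 -11 -1 -0.8 -0.1 -0.3; 0.8 1 -10 -1 -0.7 -0.1 -0.4; 0.8 1 -11 -1 -0.8 -0.1 -0.3; 0.8 10 0 13 0 0 0; 0.8 11 0 12 0 0 0
0.8 10 0 13 0 0 0; 0.8 11 0 13 0 0 0; 0.8 10 0 13 0 0 0; 0.8 11 0 12 0 0 0; 0.8 10 0 13 0 0 0
0.8 11 0 13 0 0 0; 0.8 10 0 13 0 0 0; 0.8 11 0 12 0 0 0
end [ 0.4477 -0.0404  0.035 ]
```

Request:
arm_command(rows="0.8 0 -11 0 -0.8 -0.1 -0.3; 0.8 1 -11 1 -0.8 -0.1 -0.3; 0.8 0 -10 0 -0.7 -0.1 -0.3; 0.8 1 -11 0 -0.8 -0.1 -0.4; 0.8 1 -11 0 -0.8 0 -0.3")

```text
time_s: 9.4
position: [0.45, 0.0459, 0.1965]
tool_rot: [[-0.777, -0.042, 0.628], [-0.069, 0.997, -0.018], [-0.626, -0.058, -0.778]]
ft_force: [0.3, 0.8, -3.7]
grip_width: 0.0261
```

Request:
arm_command(rows="0.8 0 -11 0 -0.8 -0.1 -0.3; 0.8 1 -11 -1 -0.8 -0.1 -0.3; 0.8 1 -10 0 -0.7 -0.1 -0.3; 0.8 1 -11 -1 -0.8 -0.1 -0.3; 0.8 1 -11 -1 -0.8 -0.1 -0.3")

```text
time_s: 9.82
position: [0.4487, -0.0084, 0.1987]
tool_rot: [[-0.769, -0.105, 0.63], [-0.095, 0.994, 0.05], [-0.632, -0.021, -0.775]]
ft_force: [-0.6, -0.4, -4.4]
grip_width: 0.0266
```

Request:
arm_command(rows="0.8 1 -11 -1 -0.8 -0.1 -0.3; 0.8 1 -10 -1 -0.7 -0.1 -0.4; 0.8 1 -11 -1 -0.8 -0.1 -0.3; 0.8 10 0 13 0 0 0; 0.8 11 0 12 0 0 0")

```text
time_s: 10.23
position: [0.4533, -0.0351, 0.177]
tool_rot: [[-0.775, -0.131, 0.618], [-0.104, 0.991, 0.079], [-0.624, -0.003, -0.782]]
ft_force: [0.2, -0.1, -3.0]
grip_width: 0.0262
```

Request:
arm_command(rows="0.8 10 0 13 0 0 0; 0.8 11 0 13 0 0 0; 0.8 10 0 13 0 0 0; 0.8 11 0 12 0 0 0; 0.8 0 0 0 0 0 0")

```text
time_s: 10.65
position: [0.4623, -0.0191, 0.1354]
tool_rot: [[-0.801, -0.116, 0.587], [-0.096, 0.993, 0.065], [-0.59, -0.004, -0.807]]
ft_force: [-0.7, -0.4, -4.9]
grip_width: 0.0264
```

Run:
```python
from path import *
o=readout.observe();print(o["position"],o["ft_force"],o["q"].round(1),o["tool_rot"].round(3).tolist())
go([(at(S,-190,0,.05),R(8.2,39.4),5),(at(S,-150,0,.025),R(8.2,39.4),5)])
```

```text
[ 0.46225498 -0.01906878  0.13543045] [-0.65832163 -0.35564763 -4.85565907] [ -30.     7.9  121.7   47.7   28.2 -165.2] [[-0.801, -0.116, 0.587], [-0.096, 0.993, 0.065], [-0.59, -0.004, -0.807]]
[[-31.0, 10.0, 124.0, 56.0, 26.0], [-32.0, 13.0, 126.0, 66.0, 25.0], [-33.0, 16.0, 128.0, 78.0, 24.0], [-34.0, 19.0, 129.0, 89.0, 25.0], [-35.0, 23.0, 131.0, 99.0, 26.0], [-34.0, 24.0, 130.0, 101.0, 26.0], [-33.0, 25.0, 129.0, 103.0, 26.0], [-32.0, 27.0, 128.0, 105.0, 25.0], [-31.0, 28.0, 127.0, 106.0, 25.0], [-30.0, 29.0, 126.0, 108.0, 24.0]]
max dq [ 1.1  3.5  2.  11.3  1.5]
0.8 10 -4 14 -0.2 -0.6 -0.2; 0.8 11 -3 13 -0.2 -0.7 -0.2; 0.8 11 -4 13 -0.3 -0.6 -0.2; 0.8 10 -4 14 -0.2 -0.7 -0.2; 0.8 11 -4 13 -0.2 -0.6 -0.3
0.8 -3 0 9 0 0 0; 0.8 -3 0 9 0 0 0; 0.8 -3 0 9 0 0 0; 0.8 -3 0 8 0 0 0; 0.8 -3 0 9 0 0 0
end [ 0.5025 -0.0326  0.0256]
```

```bash
cat >> kin.py <<'E'
from scipy.spatial.transform import Rotation as _R
def roll(q1,s,q4,q5,Rm):
    B=_R.from_euler("ZYZY",[q1,s,q4,q5],degrees=True).as_matrix().T@Rm
    return np.degrees(np.arctan2(B[1,0],B[0,0]))
def full(p,Rm):
    q=ik(p,Rm);r=roll(q[0],q[1]+q[2],q[3],q[4],Rm);return (*q[:5],r)
E
python3 - <<'E'
from path import *
from kin import full,roll
print("start roll",roll(-88.54,96.214,0,83.857,np.array([[.97115,.23848,0],[.23848,-.97115,.0012],[0,-.0012,-1]])),"q6 -12.337")
o=readout.observe();print("now",full(o["position"],o["tool_rot"])[5],o["q"][5])
F=np.diag([-1,-1,1.])
for tilt in(30,35,40,45):
  for x in(-170,-130,-70,-12):
    q=np.array(full(at(S,x,0,.017),R(8.2,tilt)));print(tilt,x,q.round(0))
E
```

```text
Traceback (most recent call last):
  File "kin.py", line 29, in roll
    B=_R.from_euler("ZYZY",[q1,s,q4,q5],degrees=True).as_matrix().T@Rm
      ~~~~~~~~~~~~~^^^^^^^^^^^^^^^^^^^^^^^^^^^^^^^^^^
  File "scipy/spatial/transform/_rotation.pyx", line 1413, in scipy.spatial.transform._rotation.Rotation.from_euler
ValueError: Expected axis specification to be a non-empty string of upto 3 characters, got ZYZY
```

```bash
sed -i 's/_R.from_euler("ZYZY",\[q1,s,q4,q5\],degrees=True)/(_R.from_euler("ZYZ",[q1,s,q4],degrees=True)*_R.from_euler("y",q5,degrees=True))/' kin.py
python3 - <<'E'
from path import *
from kin import full,roll
print("start roll",roll(-88.54,96.214,0,83.857,np.array([[.97115,.23848,0],[.23848,-.97115,.0012],[0,-.0012,-1]])),"q6 -12.337")
o=readout.observe();print("now",full(o["position"],o["tool_rot"])[5],o["q"][5])
for tilt in(30,35,40,45):
  for x in(-170,-130,-70,-12):
    q=np.array(full(at(S,x,0,.017),R(8.2,tilt)));print(tilt,x,q.round(0))
E
```

```text
start roll 77.66319850083184 q6 -12.337
now -74.69813793051229 -165.1593968431821
30 -170 [ -28.   26.  123.   72.   18. -104.]
30 -130 [-25.  28. 117.  61.  18. -89.]
30 -70 [-20.  31. 108.  45.  20. -69.]
30 -12 [-17.  35.  99.  34.  23. -54.]
35 -170 [ -31.   28.  127.   98.   21. -132.]
35 -130 [ -26.   29.  121.   89.   19. -119.]
35 -70 [-22.  32. 111.  72.  17. -97.]
35 -12 [-18.  35. 102.  55.  18. -75.]
40 -170 [ -33.   30.  130.  115.   28. -152.]
40 -130 [ -28.   31.  124.  111.   24. -142.]
40 -70 [ -23.   33.  115.  100.   20. -125.]
40 -12 [ -19.   35.  106.   84.   17. -105.]
45 -170 [ -35.   33.  134.  126.   37. -166.]
45 -130 [ -30.   33.  128.  124.   32. -158.]
45 -70 [ -24.   35.  118.  118.   26. -145.]
45 -12 [ -20.   37.  109.  109.   21. -131.]
```

q6 is at its lower limit with the camera side facing back, so I need to regrasp with the hand turned half round. The model gives q6 = roll - 90. I'll search for a place to set the wedge down.

Run:
```python
from path import *
from kin import full
F=np.diag([-1,-1,1.])
for x in(.44,.46,.48):
 for y in(0.02,.05,.08,.11):
  for yaw in(-5,0,5):
    q=np.array(full(np.array([x,y,.018]),R(yaw,39.4)))
    if -78<q[3]<255 and q[4]>12 and q[5]>-72: print(x,y,yaw,q.round(0))
print("now",np.array(full(readout.observe()["position"],R(8.2,39.4))).round(0))
for t in(42,45):
  for x in(-150,-100,-50,-10):print(t,x,np.array(full(at(S,x,0,.011),R(8.2,t)@F)).round(0))
```

```text
now [-32.   8. 124.  59.  29. -89.]
42 -150 [-31.  33. 129. 121.  30.  24.]
42 -100 [-26.  33. 121. 116.  25.  35.]
42 -50 [-22.  35. 113. 107.  21.  48.]
42 -10 [-19.  37. 107.  97.  18.  61.]
45 -150 [-33.  34. 131. 126.  35.  16.]
45 -100 [-27.  35. 123. 123.  29.  26.]
45 -50 [-23.  36. 115. 118.  24.  37.]
45 -10 [-20.  37. 109. 111.  21.  47.]
```

Run:
```python
from path import *
from kin import full
B=[]
for x in np.arange(.42,.53,.02):
 for y in np.arange(-.12,.29,.04):
  for yaw in range(-30,31,5):
    q=np.array(full(np.array([x,y,.018]),R(yaw,39.4)))
    if -79<q[3]<255 and q[4]>11 and q[5]>-73: B.append((abs(yaw-8),x,y,yaw,*q.round(0)))
for b in sorted(B)[:12]:print(np.round(b,2))
for t in (30,33,36):
  for x in(.46,.5):
    for y in(-.03,0.05,.1,.15,.2): print(t,x,y,np.array(full(np.array([x,y,.02]),R(-5,t))).round(0))
```

```text
[ 18.     0.52   0.28 -10.    27.    35.   106.   -76.    23.   105.  ]
[ 23.     0.46   0.28 -15.    33.    34.   111.   -77.    29.   116.  ]
[ 23.     0.48   0.28 -15.    31.    34.   108.   -75.    28.   112.  ]
[ 23.     0.5    0.28 -15.    30.    35.   106.   -73.    28.   109.  ]
[ 23.     0.52   0.24 -15.    24.    34.   108.   -79.    24.   110.  ]
[ 23.     0.52   0.28 -15.    29.    36.   104.   -71.    28.   105.  ]
[ 28.     0.42   0.28 -20.    37.    33.   112.   -74.    34.   121.  ]
[ 28.     0.44   0.28 -20.    35.    34.   110.   -73.    33.   118.  ]
[ 28.     0.46   0.28 -20.    34.    34.   108.   -72.    33.   115.  ]
[ 28.     0.48   0.24 -20.    28.    34.   111.   -77.    29.   116.  ]
[ 28.     0.48   0.28 -20.    32.    35.   106.   -70.    32.   112.  ]
[ 28.     0.5    0.24 -20.    27.    34.   108.   -75.    28.   113.  ]
30 0.46 -0.03 [ -24.   25.  127.   92.   10. -109.]
30 0.46 0.05 [ -10.   25.  126.  113.    3. -117.]
30 0.46 0.1 [ -1.  26. 124. -79.   2.  82.]
30 0.46 0.15 [  8.  26. 121. -64.   7.  75.]
30 0.46 0.2 [ 16.  28. 117. -57.  12.  74.]

[... 500 characters left out ...]
102.    9. -117.]
33 0.5 0.05 [  -9.   27.  122.  140.    3. -143.]
33 0.5 0.1 [  -1.   28.  120. -116.    3.  120.]
33 0.5 0.15 [  7.  29. 117. -78.   7.  88.]
33 0.5 0.2 [ 15.  30. 114. -65.  12.  82.]
36 0.46 -0.03 [ -26.   27.  132.  136.   18. -155.]
36 0.46 0.05 [ -10.   27.  131.  167.   14. -172.]
36 0.46 0.1 [  -1.   27.  129. -168.   12.  171.]
36 0.46 0.15 [   9.   28.  125. -136.   12.  148.]
36 0.46 0.2 [  17.   29.  121. -107.   13.  125.]
36 0.5 -0.03 [ -23.   28.  125.  128.   13. -143.]
36 0.5 0.05 [  -9.   28.  125.  164.    9. -168.]
36 0.5 0.1 [  -1.   29.  122. -159.    8.  163.]
36 0.5 0.15 [   8.   29.  119. -120.    9.  130.]
36 0.5 0.2 [ 15.  30. 116. -92.  12. 109.]
```

Run:
```python
from path import *
from kin import full
T=R(-12,39.4);print(np.array(full(np.array([.50,.285,.018]),T)).round(1))
go([(np.array([.45,.03,.19]),R(4,39.4),6),(np.array([.465,.285,.19]),T,13),(np.array([.50,.285,.03]),T,11)])
```

```text
[ 29.5  34.8 106.8 -75.6  25.7 108.5]
[[-28.0, 6.0, 122.0, 46.0, 28.0], [-27.0, 5.0, 121.0, 44.0, 28.0], [-26.0, 3.0, 121.0, 42.0, 28.0], [-24.0, 2.0, 121.0, 40.0, 28.0], [-23.0, 1.0, 120.0, 37.0, 28.0], [-21.0, -1.0, 120.0, 35.0, 28.0], [-16.0, -0.0, 120.0, 29.0, 25.0], [-11.0, 1.0, 119.0, 21.0, 23.0], [-6.0, 1.0, 118.0, 11.0, 22.0], [-1.0, 2.0, 117.0, 0.0, 21.0], [4.0, 4.0, 116.0, -10.0, 22.0], [8.0, 5.0, 114.0, -19.0, 23.0], [12.0, 6.0, 113.0, -26.0, 25.0], [16.0, 8.0, 111.0, -31.0, 28.0], [20.0, 9.0, 109.0, -35.0, 30.0], [23.0, 11.0, 107.0, -37.0, 33.0], [26.0, 12.0, 104.0, -39.0, 36.0], [29.0, 14.0, 102.0, -40.0, 39.0], [32.0, 16.0, 99.0, -41.0, 42.0], [32.0, 17.0, 100.0, -43.0, 40.0], [31.0, 19.0, 101.0, -45.0, 38.0], [31.0, 20.0, 102.0, -47.0, 37.0], [31.0, 22.0, 103.0, -49.0, 35.0], [31.0, 23.0, 104.0, -52.0, 33.0], [31.0, 25.0, 104.0, -54.0, 32.0], [30.0, 26.0, 105.0, -58.0, 30.0], [30.0, 28.0, 105.0, -61.0, 29.0], [30.0, 30.0, 106.0, -64.0, 28.0], [30.0, 32.0, 106.0, -68.0, 27.0], [30.0, 33.0, 106.0, -72.0, 26.0]]
max dq [ 5.1  1.8  2.5 10.6  2.9]
0.8 -5 8 -8 0.2 -0.5 0.4; 0.8 -4 9 -8 0.3 -0.6 0.4; 0.8 -5 8 -8 0.2 -0.5 0.3; 0.8 -4 8 -8 0.3 -0.5 0.4; 0.8 -5 9 -8 0.2 -0.6 0.4
0.8 -4 8 -8 0.3 -0.5 0.4; 0.8 -2 19 2 0.7 0 0.9; 0.8 -2 20 1 0.8 0 1; 0.8 -1 19 1 0.8 0 0.9; 0.8 -1 20 1 0.8 0 1
0.8 -1 20 0 0.8 0 0.9; 0.8 0 19 1 0.7 0 1; 0.8 0 20 0 0.8 0 0.9; 0.8 0 20 -1 0.8 0 1; 0.8 1 19 0 0.8 0 0.9
0.8 1 20 -1 0.8 0 1; 0.8 1 19 -1 0.7 0 0.9; 0.8 2 20 -1 0.8 0 1; 0.8 2 20 -2 0.8 0 0.9; 0.8 7 0 13 0 0 0
0.8 6 1 13 0 0 0; 0.8 7 1 14 0 0 0; 0.8 7 0 13 0 0 0; 0.8 7 1 13 0 0 0; 0.8 7 0 13 0 0 0
0.8 6 1 14 0 0 0; 0.8 7 1 13 0 0 0; 0.8 7 0 13 0 0 0; 0.8 7 1 13 0 0 0; 0.8 7 1 13 0 0 0
end [0.4996 0.2853 0.0302]
```

Request:
arm_command(rows="0.8 -5 8 -8 0 0 0; 0.8 -5 9 -8 0 0 0; 0.8 -5 8 -8 0.2 -1 0.4; 0.8 -4 8 -8 0.3 -1 0.4; 0.8 -5 9 -8 0.2 -0.6 0.4")

```text
time_s: 11.07
position: [0.4527, 0.0217, 0.1837]
tool_rot: [[-0.774, -0.091, 0.627], [-0.072, 0.996, 0.055], [-0.629, -0.003, -0.777]]
ft_force: [0.1, -0.0, -3.6]
grip_width: 0.0264
```

Request:
arm_command(rows="0.8 -4 8 -8 0.3 -0.5 0.4; 0.8 -2 19 2 0.7 0 0.9; 0.8 -2 20 1 0.8 0 1; 0.8 -1 19 1 0.8 0 0.9; 0.8 -1 20 1 0.8 0 1")

```text
time_s: 11.48
position: [0.4529, 0.0958, 0.1913]
tool_rot: [[-0.774, -0.008, 0.633], [-0.008, 1.0, 0.003], [-0.633, -0.003, -0.774]]
ft_force: [-0.1, -0.7, -4.4]
grip_width: 0.0265
```

Request:
arm_command(rows="0.8 -1 20 0 0.8 0 0.9; 0.8 0 19 1 0.7 0 1; 0.8 0 20 0 0.8 0 0.9; 0.8 0 20 -1 0.8 0 1; 0.8 1 19 0 0.8 0 0.9")

```text
time_s: 11.9
position: [0.4546, 0.1768, 0.1904]
tool_rot: [[-0.774, 0.083, 0.627], [0.062, 0.997, -0.055], [-0.63, -0.004, -0.777]]
ft_force: [-0.0, 0.2, -3.8]
grip_width: 0.0264
```

Request:
arm_command(rows="0.8 1 20 -1 0.8 0 1; 0.8 1 19 -1 0.7 0 0.9; 0.8 2 20 -1 0.8 0 1; 0.8 2 20 -2 0.8 0 0.9; 0.8 0 0 0 0 0 0")

```text
time_s: 12.32
position: [0.4562, 0.2587, 0.1902]
tool_rot: [[-0.766, 0.164, 0.621], [0.126, 0.986, -0.105], [-0.63, -0.003, -0.776]]
ft_force: [-0.5, -1.1, -3.0]
grip_width: 0.0262
```

Run:
```python
from path import *
o=readout.observe();print(o["position"],o["ft_force"],o["q"].round(1),o["tool_rot"].round(3).tolist())
T=R(-12,39.4)
go([(np.array([.50,.285,.03]),T,12),(np.array([.50,.285,.018]),T,3)])
```

```text
[0.45622587 0.25874984 0.19024276] [-0.54221882 -1.12030966 -3.03172127] [ 28.5  12.8 103.7 -39.4  37.8 -26. ] [[-0.766, 0.164, 0.621], [0.126, 0.986, -0.105], [-0.63, -0.003, -0.776]]
[[29.0, 14.0, 104.0, -41.0, 36.0], [29.0, 16.0, 105.0, -43.0, 35.0], [29.0, 18.0, 105.0, -46.0, 34.0], [29.0, 19.0, 106.0, -48.0, 32.0], [29.0, 21.0, 106.0, -51.0, 31.0], [29.0, 23.0, 106.0, -54.0, 30.0], [29.0, 24.0, 106.0, -57.0, 29.0], [29.0, 26.0, 107.0, -60.0, 28.0], [29.0, 28.0, 107.0, -63.0, 28.0], [29.0, 30.0, 107.0, -66.0, 27.0], [29.0, 32.0, 106.0, -69.0, 27.0], [30.0, 33.0, 106.0, -72.0, 26.0], [30.0, 34.0, 106.0, -73.0, 26.0], [30.0, 34.0, 107.0, -74.0, 26.0], [30.0, 35.0, 107.0, -76.0, 26.0]]
max dq [0.1 1.8 0.5 3.1 1.4]
0.8 6 3 12 0.1 0 0.2; 0.8 6 3 13 0.2 -0.1 0.1; 0.8 6 2 12 0.1 0 0.2; 0.8 6 3 13 0.1 0 0.2; 0.8 6 3 12 0.1 0 0.2
0.8 6 3 12 0.2 -0.1 0.1; 0.8 6 3 13 0.1 0 0.2; 0.8 6 3 12 0.1 0 0.2; 0.8 6 2 12 0.1 0 0.2; 0.8 6 3 13 0.2 -0.1 0.1
0.8 6 3 12 0.1 0 0.2; 0.8 6 3 12 0.1 0 0.2; 0.8 2 0 3 0 0 0; 0.8 3 0 3 0 0 0; 0.8 2 0 4 0 0 0
end [0.5005 0.2848 0.0178]
```

Request:
arm_command(rows="0.8 6 3 12 0.1 0 0.2; 0.8 6 3 13 0.2 -0.1 0.1; 0.8 6 2 12 0.1 0 0.2; 0.8 6 3 13 0.1 0 0.2; 0.8 6 3 12 0.1 0 0.2")

```text
time_s: 12.73
position: [0.474, 0.2662, 0.1222]
tool_rot: [[-0.763, 0.185, 0.62], [0.142, 0.983, -0.118], [-0.631, -0.002, -0.776]]
ft_force: [-0.4, 0.4, -3.0]
grip_width: 0.0261
```

Request:
arm_command(rows="0.8 6 3 12 0.2 -0.1 0.1; 0.8 6 3 13 0.1 0 0.2; 0.8 6 3 12 0.1 0 0.2; 0.8 6 2 12 0.1 0 0.2; 0.8 6 3 13 0.2 -0.1 0.1")

```text
time_s: 13.15
position: [0.4925, 0.2768, 0.0555]
tool_rot: [[-0.758, 0.203, 0.62], [0.155, 0.979, -0.13], [-0.634, -0.002, -0.773]]
ft_force: [-0.4, 0.0, -3.4]
grip_width: 0.0262
```

Request:
arm_command(rows="0.8 6 3 12 0.1 0 0.2; 0.8 6 3 12 0.1 0 0.2; 0.8 2 0 3 0 0 0; 0.8 2 0 3 0 0 0; 0.8 0 0 0 0 0 0")

```text
time_s: 13.57
position: [0.4998, 0.2814, 0.0222]
tool_rot: [[-0.757, 0.209, 0.619], [0.161, 0.978, -0.134], [-0.633, -0.001, -0.774]]
ft_force: [-0.1, -0.8, -4.0]
grip_width: 0.0261
```

Request:
arm_command(rows="0.8 2 0 2 0 0 0; 0.8 1 0 1 0 0 0; 0.8 0 0 1 0 0 0; 0.8 0 0 0 0 0 0")

```text
time_s: 13.9
position: [0.5001, 0.2817, 0.0175]
tool_rot: [[-0.757, 0.209, 0.62], [0.161, 0.978, -0.133], [-0.634, -0.001, -0.774]]
ft_force: [0.1, -0.3, -2.3]
grip_width: 0.0263
```

Request:
arm_command(rows="0.2 0 0 0 0 0 0; 0 0 0 0 0 0 0; 0 0 0 0 0 0 0; 0 0 0 0 0 0 0; 0 0 0 0 0 0 0")

```text
time_s: 14.32
position: [0.5002, 0.2818, 0.0176]
tool_rot: [[-0.756, 0.209, 0.62], [0.161, 0.978, -0.133], [-0.634, -0.001, -0.773]]
ft_force: [-0.4, -0.0, 0.5]
grip_width: 0.0845
```

Request:
arm_command(rows="0 0 0 -20 0 0 0; 0 0 0 -30 0 0 0; 0 0 0 -30 0 0 0; 0 0 0 -30 0 0 0; 0 -5 0 -30 0 0 0")

```text
time_s: 14.73
position: [0.4154, 0.2995, 0.1292]
tool_rot: [[-0.758, 0.208, 0.618], [0.16, 0.978, -0.133], [-0.632, -0.002, -0.775]]
ft_force: [-0.2, -0.5, 0.2]
grip_width: 0.0852
```

Run:
```python
from path import *
from rig import eyes
import cv2
o=readout.observe();print(o["position"],o["ft_force"],o["q"].round(1))
t=eyes.get_image("top")[:,:,::-1];s=eyes.get_image("scene")[:,:,::-1]
c=lambda i,x,y:cv2.convertScaleAbs(cv2.resize(i[y:y+100,x:x+80],(400,500),interpolation=cv2.INTER_CUBIC),alpha=1.6,beta=30)
cv2.imwrite("pics/w7.png",np.hstack([c(t,180,180),c(s,275,300)]))
```

```text
[0.41538928 0.29945006 0.12922813] [-0.18215908 -0.52214882  0.1719875 ] [ 37.6  19.5 107.3 -52.   37.8  -2.3]
```

View pics/w7.png

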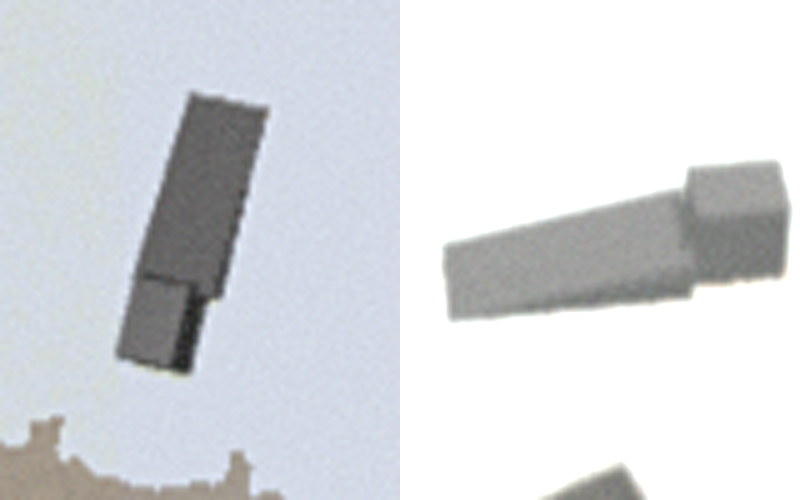

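Run:
```python
from h import *
from path import *
T=lambda x,y:np.array([180+x/5,180+y/5]);C=lambda x,y:np.array([275+x/5,300+y/5])
o=[("top",(120,20,2.5),T(190,93)),("top",(120,-20,2.5),T(269,106)),("top",(20,14,45),T(137,275)),("top",(20,-14,45),T(188,281)),("top",(-20,-14,45),T(171,362)),("top",(-20,14,45),T(118,355)),
("scene",(120,-20,2.5),C(44,245)),("scene",(120,20,0),C(52,320)),("scene",(20,-14,45),C(290,172)),("scene",(-20,-14,45),C(379,160)),("scene",(-20,14,45),C(390,208)),("scene",(20,14,45),C(292,215)),("scene",(-20,14,0),C(386,276))]
v,r=fit(o,[.48,.28,0,0]);print("wedge",v.round(4),np.degrees(v[2]));print(np.abs(r).max())
W2=(v[0],v[1],np.degrees(v[2]))
ob=readout.observe();p0=ob["position"];e=at(W2,0,0,.12);L=[]
N=28
for i in range(1,N+1):
    s=i/N;L.append((p0+(e-p0)*s+np.array([0,0,.04])*np.sin(np.pi*s),R(-12.1+(W2[2]+12.1-180)*s,39.2*(1-min(1,s*1.6)))))
print(np.array([full(*l) for l in L[::4]+L[-1:]]).round(0).tolist()) if 0 else None
from kin import full
for l in L[::5]+L[-1:]: print(np.round(full(*l)))
rows(L,0)
```

```text
wedge [ 0.4877  0.2835 -0.2296 -0.0008] -13.156241605057305
1.5408776676069351
[ 38.  20. 103. -46.  45.  86.]
[ 35.  24.  86. -27.  70.  95.]
[ 28.  26.  77. -14.  83. 113.]
[ 21.  25.  78.  -2.  80. 137.]
[ 19.  25.  80.   0.  75. 167.]
[  18.   27.   80.    0.   73. -161.]
[  18.   28.   80.    0.   72. -149.]
0 -5 0 -1 4.3 2.6 5.1; 0 -4 0 -2 3.8 2.2 5.2; 0 -4 1 -2 3.5 2.2 5.4; 0 -5 0 -2 3.4 2.3 5.5; 0 -3 1 -1 3.2 2.2 5.7
0 -4 2 -2 2.9 2.3 5.8; 0 -3 1 -2 2.7 2.2 5.8; 0 -3 2 -1 2.4 2.2 6; 0 -2 2 -2 2.3 2.3 6.1; 0 -2 2 -1 2 2.2 6.1
0 -1 3 -1 1.7 2.3 6.3; 0 -1 2 0 1.5 2.2 6.2; 0 -1 3 -1 1.3 2.2 6.4; 0 0 2 1 1 2.3 6.4; 0 0 3 0 0.7 2.2 6.4
0 0 3 2 0.5 2.2 6.4; 0 1 2 1 0.3 2.3 6.5; 0 0 3 2 0 1.1 6.5; 0 2 2 3 0 0 6.4; 0 1 2 3 0 0 6.5
0 2 2 3 0 0 6.5; 0 1 2 4 0 0 6.4; 0 3 2 4 0 0 6.5; 0 2 1 5 0 0 6.5; 0 2 2 4 0 0 6.4
0 3 1 5 0 0 6.5; 0 2 0 5 0 0 6.5; 0 3 1 5 0 0 6.4
end [0.488  0.283  0.1199]
```

The wedge is back flat on the bench at (0.488, 0.284), yaw -13.2°. In the crop its handle is at (150,318) in the top half and (735,185) in the scene half. Now I regrasp upright with the camera side forward.

Request:
arm_command(rows="0 -5 0 -1 4.3 2.6 5; 0 -4 0 -2 3.8 2.2 5.2; 0 -4 1 -2 3.5 2.2 5.4; 0 -5 0 -2 3.4 2.3 5.5; 0 -3 1 -1 3.2 2.2 5.7")

```text
time_s: 15.25
position: [0.4299, 0.2963, 0.1473]
tool_rot: [[-0.629, 0.705, 0.327], [0.62, 0.709, -0.335], [-0.468, -0.008, -0.884]]
ft_force: [-0.4, -0.3, -1.2]
grip_width: 0.0856
```

Request:
arm_command(rows="0 -4 2 -2 2.9 2.3 5.8; 0 -3 1 -2 2.7 2.2 5.8; 0 -3 2 -1 2.4 2.2 6; 0 -2 2 -2 2.3 2.3 6.1; 0 -2 2 -1 2 2.2 6.1")

```text
time_s: 15.67
position: [0.4432, 0.293, 0.1598]
tool_rot: [[-0.215, 0.975, 0.058], [0.932, 0.222, -0.286], [-0.292, -0.008, -0.956]]
ft_force: [0.1, -0.2, -0.4]
grip_width: 0.0854
```

Request:
arm_command(rows="0 -1 3 -1 1.7 2.3 6.3; 0 -1 2 0 1.5 2.2 6.2; 0 -1 3 -1 1.3 2.2 6.4; 0 0 2 1 1 2.3 6.4; 0 0 3 0 0.7 2.2 6.4")

```text
time_s: 16.08
position: [0.4562, 0.29, 0.161]
tool_rot: [[0.333, 0.942, -0.038], [0.937, -0.335, -0.097], [-0.104, -0.003, -0.995]]
ft_force: [0.3, 1.3, 0.6]
grip_width: 0.085
```

Request:
arm_command(rows="0 0 3 2 0.5 2.2 6.4; 0 1 2 1 0.3 2.3 6.5; 0 0 3 2 0 1.1 6.5; 0 2 2 3 0 0 6.4; 0 1 2 3 0 0 6.5")

```text
time_s: 16.5
position: [0.4683, 0.2866, 0.1501]
tool_rot: [[0.787, 0.617, -0.005], [0.617, -0.787, -0.007], [-0.008, 0.002, -1.0]]
ft_force: [-0.6, -0.7, -0.1]
grip_width: 0.0857
```

Request:
arm_command(rows="0 2 2 3 0 0 6.5; 0 1 2 4 0 0 6.4; 0 3 2 4 0 0 6.5; 0 2 1 5 0 0 6.5; 0 2 2 4 0 0 6.4")

```text
time_s: 16.92
position: [0.481, 0.2829, 0.1296]
tool_rot: [[0.995, 0.102, -0.005], [0.102, -0.995, -0.007], [-0.006, 0.006, -1.0]]
ft_force: [-0.1, -0.4, 1.0]
grip_width: 0.0852
```

Request:
arm_command(rows="0 3 1 5 0 0 6.5; 0 2 0 5 0 0 6.5; 0 3 1 5 0 0 6.4; 0 0 0 0 0 0 0")

```text
time_s: 17.25
position: [0.4887, 0.2805, 0.1141]
tool_rot: [[0.972, -0.233, -0.007], [-0.233, -0.972, -0.007], [-0.005, 0.008, -1.0]]
ft_force: [-0.1, 0.3, 0.1]
grip_width: 0.0853
```

```bash
sed -i 's/^W=.*/W=(.4877,.2835,-13.2); S=(.6509,-.0109,8.2); F=np.diag([-1,-1,1.])/' plan.py
python3 - <<'E'
from path import *
from plan import F,wp
o=readout.observe();print(o["position"],o["ft_force"],o["q"].round(1))
rows([(at(W,0,0,.0),R(-13.2,0)@F)],0)
for l in [(20,14,45),(20,-14,45),(-20,14,45),(-20,-14,45)]:print(l,wp(at(W,l[0],l[1],l[2]/1000)))
E
```

```text
[0.48872872 0.28054967 0.11409915] [-0.08249973  0.26717136  0.05574722] [ 18.   28.4  80.5  -0.3  71.5 121.5]
0 -1 -4 114 0.5 0.3 -0.3
end [4.879e-01 2.839e-01 1.000e-04]
(20, 14, 45) [294. 213.]
(20, -14, 45) [338. 212.]
(-20, 14, 45) [296. 271.]
(-20, -14, 45) [338. 271.]
```

Request:
arm_command(rows="0 -1 -4 30 0.5 0.3 -0.3; 0 0 0 30 0 0 0; 0 0 0 25 0 0 0; 0 0 0 15 0 0 0; 0 0 0 8 0 0 0")

```text
time_s: 17.67
position: [0.4877, 0.2849, 0.0055]
tool_rot: [[0.975, -0.22, -0.001], [-0.22, -0.975, 0.0], [-0.001, -0.0, -1.0]]
ft_force: [-0.5, -0.2, -1.2]
grip_width: 0.0856
```

Request:
arm_command(rows="0 0 0 5 0 0 0; 0.5 0 0 0 0 0 0; 0.7 0 0 0 0 0 0; 0.8 0 0 0 0 0 0; 0.8 0 0 0 0 0 0", squeeze=50)

```text
time_s: 18.08
position: [0.4891, 0.2857, 0.0037]
tool_rot: [[0.975, -0.222, 0.004], [-0.222, -0.975, 0.003], [0.004, -0.003, -1.0]]
ft_force: [-0.0, -0.6, -0.0]
grip_width: 0.0385
```

Request:
arm_command(rows="0.8 0 0 0 0 0 0; 0.8 0 0 0 0 0 0; 0.8 0 0 0 0 0 0", squeeze=70)

```text
time_s: 18.33
position: [0.489, 0.2857, 0.0039]
tool_rot: [[0.975, -0.223, 0.004], [-0.223, -0.975, 0.002], [0.004, -0.003, -1.0]]
ft_force: [-1.4, -0.1, 6.2]
grip_width: 0.0265
```

Run:
```python
from path import *
from plan import F
from kin import full
o=readout.observe();p0=o["position"];e=at(S,-165,0,.034);L=[(p0+[0,0,.015],R(-12.8,0)@F),(p0+[0,0,.03],R(-12.8,0)@F)];p1=L[-1][0]
for i in range(1,17):
    s=i/16;s=3*s*s-2*s**3;L.append((p1+(e-p1)*s,R(-12.8+21*s,0)@F))
for l in L[::5]:print(np.round(full(*l)))
L.append((at(S,-165,0,.019),R(8.2,0)@F));L.append((at(S,-165,0,.006),R(8.2,0)@F))
rows(L,.8)
```

```text
[  18.   35.   87.    0.   58. -149.]
[  13.   32.   90.    0.   58. -157.]
[ -3.  29.  97.   0.  54. 178.]
[-16.  28.  99.   0.  53. 156.]
0.8 0 0 -15 -0.2 -0.2 -0.1; 0.8 0 0 -15 0 0 0; 0.8 1 3 0 0 0 -0.2; 0.8 2 10 0 0 0 -0.7; 0.8 3 16 0 0 0 -1
0.8 4 20 0 0 0 -1.3; 0.8 4 24 0 0 0 -1.6; 0.8 3 27 0 0 0 -1.8; 0.8 3 28 0 0 0 -1.9; 0.8 3 30 0 0 0 -2
0.8 1 30 0 0 0 -1.9; 0.8 0 29 0 0 0 -1.9; 0.8 -1 27 0 0 0 -1.8; 0.8 -2 24 0 0 0 -1.6; 0.8 -2 21 0 0 0 -1.3
0.8 -1 15 0 0 0 -1.1; 0.8 -2 10 0 0 0 -0.6; 0.8 0 4 0 0 0 -0.3; 0.8 0 0 15 0 0 0; 0.8 0 0 13 0 0 0
end [ 0.4879 -0.0345  0.006 ]
```

Request:
arm_command(rows="0.8 0 0 -15 0 0 0; 0.8 0 0 -15 0 0 0; 0.8 1 3 0 0 0 -0.2; 0.8 2 10 0 0 0 -0.7; 0.8 3 16 0 0 0 -1")

```text
time_s: 18.75
position: [0.4878, 0.2561, 0.0322]
tool_rot: [[0.982, -0.188, 0.002], [-0.188, -0.982, 0.002], [0.002, -0.003, -1.0]]
ft_force: [-0.1, -0.5, -4.1]
grip_width: 0.0265
```

Request:
arm_command(rows="0.8 4 20 0 0 0 -1.3; 0.8 4 24 0 0 0 -1.6; 0.8 3 27 0 0 0 -1.8; 0.8 3 28 0 0 0 -1.9; 0.8 3 30 0 0 0 -2")

```text
time_s: 19.17
position: [0.4872, 0.1246, 0.0318]
tool_rot: [[0.999, -0.039, 0.001], [-0.039, -0.999, 0.002], [0.001, -0.002, -1.0]]
ft_force: [0.5, -0.9, -4.0]
grip_width: 0.0265
```

Request:
arm_command(rows="0.8 1 30 0 0 0 -1.9; 0.8 0 29 0 0 0 -1.9; 0.8 -1 27 0 0 0 -1.8; 0.8 -2 24 0 0 0 -1.6; 0.8 -2 21 0 0 0 -1.3")

```text
time_s: 19.58
position: [0.4857, -0.0072, 0.0316]
tool_rot: [[0.994, 0.108, 0.002], [0.108, -0.994, 0.002], [0.002, -0.002, -1.0]]
ft_force: [0.7, 0.5, -4.2]
grip_width: 0.0267
```

Request:
arm_command(rows="0.8 -1 15 0 0 0 -1.1; 0.8 -2 10 0 0 0 -0.6; 0.8 0 4 0 0 0 -0.3; 0.8 0 0 15 0 0 0; 0.8 0 0 0 0 0 0")

```text
time_s: 20.0
position: [0.4855, -0.0343, 0.0153]
tool_rot: [[0.99, 0.141, -0.001], [0.141, -0.99, 0.003], [-0.0, -0.003, -1.0]]
ft_force: [0.0, -0.6, -4.7]
grip_width: 0.0267
```

Run:
```python
from path import *
from plan import F
o=readout.observe();print(o["position"],o["ft_force"],o["q"].round(1),o["tool_rot"].round(3).tolist())
rows([(at(S,-165,0,.004),R(8.2,0)@F)],.8)
```

```text
[ 0.48550624 -0.03429174  0.01528579] [ 0.03504899 -0.61208338 -4.71359802] [-18.1  29.9  99.7   0.2  50.5  63.7] [[0.99, 0.141, -0.001], [0.141, -0.99, 0.003], [-0.0, -0.003, -1.0]]
0.8 2 0 11 -0.2 0 -0.1
end [ 0.4875 -0.034   0.0043]
```

Request:
arm_command(rows="0.8 0 0 5 0 0 0; 0.8 0 0 4 0 0 0; 0.8 0 0 2 0 0 0; 0.8 0 0 0 0 0 0")

```text
time_s: 20.33
position: [0.4867, -0.0343, 0.0059]
tool_rot: [[0.99, 0.142, 0.002], [0.142, -0.99, 0.002], [0.002, -0.002, -1.0]]
ft_force: [-0.1, -0.5, -3.4]
grip_width: 0.0265
```

Request:
arm_command(rows="0.2 0 0 0 0 0 0; 0 0 0 0 0 0 0; 0 0 0 0 0 0 0; 0 0 0 0 0 0 0; 0 0 0 0 0 0 0")

```text
time_s: 20.75
position: [0.487, -0.0346, 0.0065]
tool_rot: [[0.99, 0.141, 0.003], [0.141, -0.99, 0.002], [0.003, -0.001, -1.0]]
ft_force: [0.4, -0.7, 0.8]
grip_width: 0.0845
```

Request:
arm_command(rows="0 0 0 -20 0 0 0; 0 0 0 -30 0 0 0; 0 0 0 -30 0 0 0; 0 0 0 -30 0 0 0; 0 0 0 0 0 0 0")

```text
time_s: 21.17
position: [0.4889, -0.0355, 0.1213]
tool_rot: [[0.99, 0.142, 0.012], [0.142, -0.99, -0.001], [0.012, 0.003, -1.0]]
ft_force: [0.9, -0.0, 1.2]
grip_width: 0.0851
```

Run:
```python
from path import *
from plan import F
from kin import full
o=readout.observe();print(o["position"],o["ft_force"],o["q"].round(1))
# lean 45, pregrasp 110 back along z ; wedge origin ~ stage(-166.5,0.5)
T=R(8.2,44)@F;g=at(S,-166+12,0,.011);e=g-.11*T[:,2];p0=o["position"];L=[];N=14
for i in range(1,N+1):
    s=i/N;L.append((p0+(e-p0)*s+np.array([-.01,0,.04])*np.sin(np.pi*s),R(8.2,44*s)@F))
for s in(.66,.33,0):L.append((g-.11*s*T[:,2],T))
for l in L:print(np.round(full(*l)))
print(g,e);rows(L[:N],0)
```

```text
[ 0.48893136 -0.03546407  0.12132766] [ 0.91076724 -0.00698091  1.16543306] [-18.1  20.9  92.5   0.2  66.   63.7]
[-19.  19.  95.   2.  64. 152.]
[-20.  16.  97.   3.  61. 150.]
[-22.  14. 100.   6.  58. 147.]
[-23.  12. 103.   8.  55. 144.]
[-25.  10. 106.  11.  51. 141.]
[-27.   9. 108.  14.  48. 137.]
[-29.   7. 111.  19.  45. 132.]
[-31.   7. 115.  24.  41. 126.]
[-33.   6. 118.  31.  38. 118.]
[-35.   6. 122.  39.  34. 108.]
[-37.   7. 125.  50.  32.  95.]
[-40.   9. 129.  63.  31.  79.]
[-43.  11. 133.  78.  31.  61.]
[-45.  15. 137.  93.  34.  42.]
[-40.  22. 136. 107.  33.  31.]
[-36.  28. 134. 117.  33.  23.]
[-33.  34. 131. 125.  34.  18.]
[ 0.49847446 -0.03286486  0.011     ] [ 0.42284326 -0.04376348  0.09012738]
0 -7 0 -7 0.2 2.5 -0.1; 0 -6 -1 -6 0 3.1 0; 0 -6 0 -6 0 3.2 0; 0 -6 0 -6 -0.1 3.1 0; 0 -5 -1 -3 0 3.1 0
0 -5 0 -2 0 3.2 0; 0 -5 0 -1 0 3.1 0; 0 -6 0 1 0 3.2 0; 0 -6 0 3 0 3.1 0; 0 -6 0 5 0 3.2 0
0 -7 0 5 0 3.1 0; 0 -8 0 7 0 3.1 0.1; 0 -9 1 7 0 3.2 0; 0 -9 0 6 0 3.1 0
end [ 0.4226 -0.044   0.0905]
```

Run:
```python
from path import *
from plan import F
T=R(8.2,44)@F;g=at(S,-154,0,.011);e=g-.11*T[:,2];p0=readout.observe()["position"]
L=[(p0+(e-p0)*s+np.array([-.01,0,.04])*np.sin(np.pi*s),R(8.2,44*s)@F) for s in [*np.linspace(0,.6,9)[1:],*np.linspace(.6,1,13)[1:]]]
rows(L,0)
```

```text
0 -7 0 -7 0.2 2.6 -0.1; 0 -7 -1 -7 0 3.3 0; 0 -6 0 -6 0 3.3 0; 0 -6 -1 -5 -0.1 3.3 0; 0 -5 0 -4 0 3.3 0
0 -6 0 -2 0 3.3 0; 0 -5 0 0 0 3.3 0; 0 -6 0 2 0 3.3 0; 0 -3 0 2 0 1.5 0; 0 -3 0 2 0 1.5 0
0 -3 0 2 0 1.4 0; 0 -3 0 2 0 1.5 0; 0 -4 0 3 0 1.5 0; 0 -3 0 2 0 1.4 0; 0 -4 0 3 0 1.5 0.1
0 -4 0 3 0 1.5 0; 0 -4 0 4 0 1.4 0; 0 -4 1 3 0 1.5 0; 0 -4 0 3 0 1.5 0; 0 -5 0 3 0 1.4 0
end [ 0.4227 -0.044   0.0898]
```

Request:
arm_command(rows="0 -7 0 -7 0.2 2.6 -0.1; 0 -7 -1 -7 0 3.3 0; 0 -6 0 -6 0 3.3 0; 0 -6 -1 -5 -0.1 3.3 0; 0 -5 0 -4 0 3.3 0")

```text
time_s: 21.58
position: [0.4528, -0.0376, 0.1423]
tool_rot: [[0.951, 0.143, 0.275], [0.136, -0.99, 0.042], [0.278, -0.002, -0.961]]
ft_force: [0.6, 0.3, 0.7]
grip_width: 0.0856
```

Request:
arm_command(rows="0 -6 0 -2 0 3.3 0; 0 -5 0 0 0 3.3 0; 0 -6 0 2 0 3.3 0; 0 -3 0 2 0 1.5 0; 0 -3 0 2 0 1.5 0")

```text
time_s: 22.0
position: [0.4333, -0.0405, 0.1299]
tool_rot: [[0.867, 0.142, 0.478], [0.123, -0.99, 0.071], [0.484, -0.003, -0.875]]
ft_force: [-0.2, 0.6, -0.2]
grip_width: 0.0852
```

Request:
arm_command(rows="0 -3 0 2 0 1.4 0; 0 -3 0 2 0 1.5 0; 0 -4 0 3 0 1.5 0; 0 -3 0 2 0 1.4 0; 0 -4 0 3 0 1.5 0.1")

```text
time_s: 22.42
position: [0.4258, -0.0418, 0.1109]
tool_rot: [[0.799, 0.141, 0.585], [0.112, -0.99, 0.086], [0.591, -0.003, -0.807]]
ft_force: [1.2, -1.0, 0.3]
grip_width: 0.0856
```

Request:
arm_command(rows="0 -4 0 3 0 1.5 0; 0 -4 0 4 0 1.4 0; 0 -4 1 3 0 1.5 0; 0 -4 0 3 0 1.5 0; 0 -5 0 3 0 1.4 0")

```text
time_s: 22.83
position: [0.4199, -0.0437, 0.0852]
tool_rot: [[0.718, 0.141, 0.681], [0.1, -0.99, 0.099], [0.689, -0.003, -0.725]]
ft_force: [0.4, -0.8, 1.2]
grip_width: 0.0853
```

Run:
```python
from path import *
from plan import F
from h import proj
from rig import eyes
import cv2
o=readout.observe();print(o["position"],o["ft_force"],o["q"].round(1))
T=R(8.2,44)@F;g=at(S,-154,0,.011)
go([(g,T,8)],0)
t=eyes.get_image("top")[:,:,::-1];s=eyes.get_image("scene")[:,:,::-1];w=eyes.get_image("wrist")[:,:,::-1]
A=cv2.convertScaleAbs(cv2.resize(t[150:270,272:392],(400,400),interpolation=cv2.INTER_CUBIC),alpha=1.6,beta=30)
C=cv2.convertScaleAbs(cv2.resize(s[225:345,210:330],(400,400),interpolation=cv2.INTER_CUBIC),alpha=1.6,beta=30)
k=400/120;SW=at(S,-166,0,0);SW=(SW[0],SW[1],8.2)
for l in [(120,20,2.5),(120,-20,2.5),(20,14,45),(20,-14,45),(-20,14,45),(-20,-14,45)]:
    P=at(SW,*l[:2],l[2]/1000)
    cv2.circle(A,tuple(int(v) for v in (proj("top",P)[0]-[272,150])*k),2,(0,0,255),-1);cv2.circle(C,tuple(int(v) for v in (proj("scene",P)[0]-[210,225])*k),2,(0,0,255),-1)
Z=np.zeros((200,800,3),np.uint8);Z[:,:266]=cv2.resize(w,(266,200))
cv2.imwrite("pics/w8.png",np.vstack([np.hstack([A,C]),Z]))
```

```text
[ 0.41990708 -0.04367748  0.08517212] [ 0.42844119 -0.84282134  1.2146705 ] [-46.2  16.  137.7  93.9  34.2 -49.9]
[[-44.0, 19.0, 137.0, 99.0, 33.0], [-42.0, 21.0, 137.0, 104.0, 33.0], [-40.0, 23.0, 136.0, 109.0, 33.0], [-38.0, 26.0, 135.0, 113.0, 33.0], [-37.0, 28.0, 134.0, 116.0, 33.0], [-35.0, 30.0, 133.0, 120.0, 33.0], [-34.0, 32.0, 132.0, 123.0, 34.0], [-33.0, 34.0, 131.0, 125.0, 34.0]]
max dq [1.9 2.5 1.1 4.9 0.3]
0 1 0 14 0 0.1 0; 0 1 0 13 0 0 0; 0 0 0 14 0 0.1 -0.1; 0 1 0 13 0 0 0; 0 1 0 14 0 0.1 0
0 1 0 13 0 0.1 0; 0 0 0 14 0 0 -0.1; 0 1 1 13 0 0.1 0
end [ 0.4982 -0.0334  0.0113]
```

View pics/w8.png

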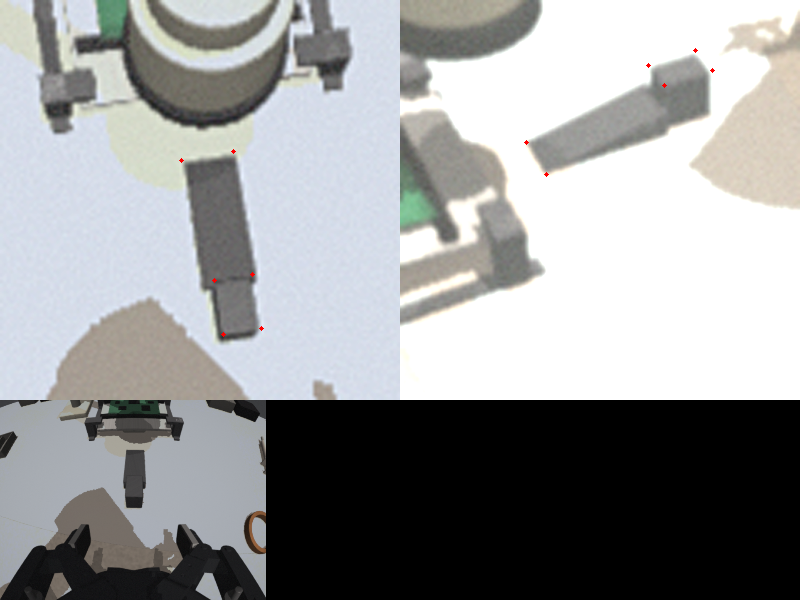

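The wedge sits within about 2 mm of the overlay, at about stage (-168, -1.5), straight in front of the gap. Now I go in with the leaned hand.

Request:
arm_command(rows="0 1 1 14 0 0.1 0; 0 1 1 13 0 0 0; 0 0 0 14 0 0.1 0; 0 1 0 13 0 0 0; 0 1 0 14 0 0.1 0")

```text
time_s: 23.4
position: [0.4705, -0.0377, 0.0389]
tool_rot: [[0.715, 0.142, 0.685], [0.099, -0.99, 0.101], [0.692, -0.005, -0.722]]
ft_force: [-0.3, -0.6, -0.1]
grip_width: 0.0855
```

Request:
arm_command(rows="0 1 0 13 0 0.1 0; 0 0 0 12 0 0 0; 0 0 0 8 0 0 0; 0 0 0 5 0 0 0; 0 0 0 0 0 0 0")

```text
time_s: 23.82
position: [0.4971, -0.0337, 0.012]
tool_rot: [[0.714, 0.143, 0.686], [0.099, -0.99, 0.102], [0.693, -0.005, -0.721]]
ft_force: [-0.9, 0.3, 0.5]
grip_width: 0.0854
```

Run:
```python
from path import *
from plan import F
o=readout.observe();print(o["position"],o["ft_force"],o["q"].round(1))
rows([(at(S,-156,-1,.011),R(8.2,44)@F)],0)
```

```text
[ 0.49708749 -0.03366983  0.01201951] [-0.87434109  0.31477048  0.51738697] [-33.5  33.6 131.1 123.6  33.8 -71.2]
0 -1 0 0 -0.2 0.1 -0.2
end [ 0.4964 -0.0338  0.0113]
```

Request:
arm_command(rows="0.5 0 0 0 0 0 0; 0.6 0 0 0 0 0 0; 0.7 0 0 0 0 0 0; 0.8 0 0 0 0 0 0; 0.8 0 0 0 0 0 0", squeeze=40)

```text
time_s: 24.23
position: [0.4962, -0.0341, 0.0124]
tool_rot: [[0.714, 0.141, 0.686], [0.099, -0.99, 0.101], [0.693, -0.004, -0.721]]
ft_force: [-5.3, -1.9, 10.4]
grip_width: 0.0273
```

Request:
arm_command(rows="0.8 0 0 0 0 0 0; 0.8 0 0 0 0 0 0; 0.8 0 0 0 0 0 0; 0.8 0 0 0 0 0 0")

```text
time_s: 24.57
position: [0.4962, -0.0341, 0.0124]
tool_rot: [[0.714, 0.141, 0.686], [0.099, -0.99, 0.101], [0.693, -0.004, -0.721]]
ft_force: [-3.7, -1.6, 6.2]
grip_width: 0.027
```

Run:
```python
from path import *
from plan import F
from kin import full
o=readout.observe();p,Q=o["position"],o["tool_rot"];print(p,o["ft_force"],o["grip_width"])
f=np.array([np.cos(np.radians(8.2)),np.sin(np.radians(8.2)),0]);print("fwd in tool",(Q.T@f).round(3),"up in tool",Q.T[:,2].round(3))
l=np.array([-f[1],f[0],0]);d=p-at(S,0,0,0);print("stage x,y",d@f,d@l)
print("z yaw",np.degrees(np.arctan2(Q[1,2],Q[0,2])),"y yaw",np.degrees(np.arctan2(Q[0,1],-Q[1,1])))
```

```text
[ 0.49617125 -0.03410811  0.01241243] [-3.73068988 -1.63437952  6.20233292] 0.02704152978362657
fwd in tool [ 0.721 -0.002  0.693] up in tool [ 0.693 -0.004 -0.721]
stage x,y -0.1564569890829434 -0.0009020410659115124
z yaw 8.366828375525552 y yaw 8.109334981570292
```

Request:
arm_command(rows="0.8 0.7 0 -0.5 0 0 0; 0.8 7.2 0 6.9 0 0 0; 0.8 7.2 0 6.9 0 0 0; 0.8 7.2 0 6.9 0 0 0; 0.8 7.2 0 6.9 0 0 0", squeeze=60)

```text
time_s: 24.98
position: [0.5359, -0.0283, 0.0126]
tool_rot: [[0.715, 0.141, 0.684], [0.099, -0.99, 0.101], [0.692, -0.005, -0.722]]
ft_force: [-1.5, 0.1, -3.4]
grip_width: 0.0266
```

Request:
arm_command(rows="0.8 7.2 0 6.9 0 0 0; 0.8 3.6 0 3.5 0 0 0; 0.8 3.6 0 3.5 0 0 0; 0.8 0 0 0 0 0 0")

```text
time_s: 25.32
position: [0.5561, -0.0255, 0.0128]
tool_rot: [[0.714, 0.142, 0.685], [0.099, -0.99, 0.101], [0.693, -0.004, -0.721]]
ft_force: [0.3, 0.1, -3.4]
grip_width: 0.0267
```

```bash
cat > st.py <<'E'
from plan import *
o=readout.observe();p,Q=o["position"],o["tool_rot"]
f=np.array([np.cos(np.radians(8.2)),np.sin(np.radians(8.2)),0]);l=np.array([-f[1],f[0],0]);d=p-at(S,0,0,0);F_=o["ft_force"]
print("t",round(o["time_s"],2),"stage x,y,z mm",np.round([d@f*1e3,d@l*1e3,p[2]*1e3],1),"force fwd,lat,z",np.round([F_@f,F_@l,F_[2]],1),"torque",o["wrist_torque"].round(2),"q",o["q"].round(0),"tilt",round(np.degrees(np.arccos(-Q[2,2])),1),"yaw",round(np.degrees(np.arctan2(Q[0,1],-Q[1,1])),1),"fwd",(Q.T@f).round(3))
E
python3 st.py
```

```text
t 25.32 stage x,y,z mm [-95.9  -0.9  12.8] force fwd,lat,z [ 0.3  0.  -3.4] torque [-0.11  0.76 -0.03] q [-27.  34. 122. 119.  27. -58.] tilt 43.9 yaw 8.1 fwd [ 0.721 -0.001  0.693]
```

Request:
arm_command(rows="0.8 2.9 0 2.8 0 0 0; 0.8 2.9 0 2.8 0 0 0; 0.8 2.9 0 2.8 0 0 0; 0.8 2.9 0 2.8 0 0 0; 0.8 0 0 0 0 0 0")

```text
time_s: 25.73
position: [0.5724, -0.0233, 0.0129]
tool_rot: [[0.714, 0.142, 0.686], [0.099, -0.99, 0.101], [0.693, -0.004, -0.721]]
ft_force: [0.2, -0.1, -4.2]
grip_width: 0.0268
```

Request:
arm_command(rows="0.8 2.2 0 2.1 0 0 0; 0.8 2.2 0 2.1 0 0 0; 0.8 2.2 0 2.1 0 0 0; 0.8 2.2 0 2.1 0 0 0; 0.8 0 0 0 0 0 0")

```text
time_s: 26.15
position: [0.5835, -0.0214, 0.0126]
tool_rot: [[0.715, 0.141, 0.685], [0.099, -0.99, 0.101], [0.692, -0.004, -0.722]]
ft_force: [-1.2, -0.6, -3.0]
grip_width: 0.0266
```

Request:
arm_command(rows="0.8 2.2 0 2.1 0 0 0; 0.8 2.2 0 2.1 0 0 0; 0.8 2.2 0 2.1 0 0 0; 0.8 0 0 0 0 0 0")

```text
time_s: 26.48
position: [0.5925, -0.02, 0.0126]
tool_rot: [[0.715, 0.142, 0.685], [0.099, -0.99, 0.101], [0.692, -0.004, -0.722]]
ft_force: [-2.1, -0.4, -4.2]
grip_width: 0.0269
```

```bash
python3 st.py
```

```text
t 26.48 stage x,y,z mm [-59.1  -0.7  12.6] force fwd,lat,z [-2.1 -0.1 -4.2] torque [-0.21  0.99  0.02] q [-24.  35. 116. 114.  24. -50.] tilt 43.8 yaw 8.1 fwd [ 0.722 -0.001  0.692]
```

Request:
arm_command(rows="0.8 2.2 0 2.1 0 0 0; 0.8 2.2 0 2.1 0 0 0; 0.8 2.2 0 2.1 0 0 0; 0.8 0 0 0 0 0 0")

```text
time_s: 26.82
position: [0.6015, -0.0188, 0.0126]
tool_rot: [[0.715, 0.142, 0.685], [0.099, -0.99, 0.101], [0.692, -0.005, -0.722]]
ft_force: [-3.0, -0.6, -3.8]
grip_width: 0.0264
```

Request:
arm_command(rows="0.8 2.2 0 2.1 0 0 0; 0.8 2.2 0 2.1 0 0 0; 0.8 0 0 0 0 0 0")

```text
time_s: 27.07
position: [0.6076, -0.0179, 0.0127]
tool_rot: [[0.715, 0.142, 0.685], [0.099, -0.99, 0.101], [0.692, -0.005, -0.722]]
ft_force: [-2.2, 0.1, -4.0]
grip_width: 0.0265
```

```bash
python3 st.py
```

```text
t 27.07 stage x,y,z mm [-43.9  -0.8  12.7] force fwd,lat,z [-2.2  0.4 -4. ] torque [-0.17  1.05  0.06] q [-23.  36. 114. 112.  23. -46.] tilt 43.8 yaw 8.1 fwd [ 0.722 -0.001  0.692]
```

```bash
cat > lvl.py <<'E'
from h import *
from plan import at,S
import sys
a=cv2.cvtColor(cv2.imread("pics/scene0.png"),cv2.COLOR_BGR2GRAY);im=eyes.get_image("scene");b=cv2.cvtColor(im,cv2.COLOR_RGB2GRAY);cv2.imwrite(f"pics/s_{sys.argv[1]}.png",im[:,:,::-1])
def loc(x,y,z,th):  # plate point, hinge at x=175,z=32; th droop
    c,s=np.cos(th),np.sin(th);dx=x-175;return at(S,175+c*dx,y,(32+s*dx+z)/1000)
pts=[(x,y,9) for x in(40,60,80,100) for y in(-50,-30,-10,10)]
p0=np.array([proj("scene",loc(*p,.0686))[0] for p in pts],np.float32)
p1=np.array([proj("scene",loc(*p,0))[0] for p in pts])
q,st,e=cv2.calcOpticalFlowPyrLK(a,b,p0[:,None],None,winSize=(13,13),maxLevel=1)
exp=p1-p0;mv=(q[:,0]-p0);fr=(mv*exp).sum(1)/(exp**2).sum(1)
for P,u,x_,m,r,s_,er in zip(pts,p0,exp,mv,fr,st[:,0],e[:,0]): print(P[:2],u.round(),"exp",x_.round(1),"mv",m.round(1),"frac",round(float(r),2),s_,round(float(er),1))
print("median frac",np.median(fr))
E
python3 lvl.py a
```

```text
(40, -50) [209. 262.] exp [-0.4 -3. ] mv [-0.5 -1.4] frac 0.49 1 7.1
(40, -30) [212. 267.] exp [-0.3 -3. ] mv [-0.1 -0.7] frac 0.24 1 5.3
(40, -10) [215. 272.] exp [-0.3 -3. ] mv [-0.1 -1.1] frac 0.35 1 4.5
(40, 10) [217. 277.] exp [-0.3 -3. ] mv [-1.  -2.7] frac 0.92 1 4.7
(60, -50) [201. 265.] exp [-0.3 -2.5] mv [ 0.1 -1.2] frac 0.47 1 4.6
(60, -30) [204. 269.] exp [-0.3 -2.5] mv [ 0.  -1.7] frac 0.67 1 4.3
(60, -10) [206. 274.] exp [-0.3 -2.5] mv [ 0.4 -1.3] frac 0.5 1 3.9
(60, 10) [209. 279.] exp [-0.3 -2.6] mv [ 0.3 -1.9] frac 0.74 1 4.3
(80, -50) [193. 267.] exp [-0.3 -2.1] mv [-0.6 -0.8] frac 0.42 1 3.9
(80, -30) [196. 271.] exp [-0.3 -2.1] mv [-0.9 -1.5] frac 0.78 1 4.0
(80, -10) [198. 276.] exp [-0.3 -2.1] mv [-1.  -1.5] frac 0.78 1 4.0
(80, 10) [201. 282.] exp [-0.3 -2.1] mv [-0.5 -0.9] frac 0.45 1 4.0
(100, -50) [185. 269.] exp [-0.3 -1.7] mv [-0.   1.8] frac -1.06 1 3.2
(100, -30) [187. 274.] exp [-0.3 -1.7] mv [-1.3 -0.8] frac 0.58 1 3.2
(100, -10) [190. 279.] exp [-0.3 -1.7] mv [-1.6 -1.3] frac 0.9 1 3.2
(100, 10) [192. 284.] exp [-0.3 -1.7] mv [-0.3 -1.2] frac 0.74 1 4.9
median frac 0.5370933765955048
```

Optical flow on the circuit board puts the plate at about half raised. I'll continue in small steps.

Request:
arm_command(rows="0.8 2.2 0 2.1 0 0 0; 0.8 2.2 0 2.1 0 0 0; 0.8 2.2 0 2.1 0 0 0; 0.8 0 0 0 0 0 0")

```text
time_s: 27.45
position: [0.6168, -0.0167, 0.0127]
tool_rot: [[0.715, 0.142, 0.685], [0.099, -0.99, 0.101], [0.692, -0.005, -0.721]]
ft_force: [-1.6, -0.5, -5.3]
grip_width: 0.0267
```

Request:
arm_command(rows="0.8 1.5 0 1.4 0 0 0; 0.8 1.5 0 1.4 0 0 0; 0.8 0 0 0 0 0 0")

```text
time_s: 27.7
position: [0.6207, -0.0162, 0.0128]
tool_rot: [[0.715, 0.141, 0.685], [0.099, -0.99, 0.101], [0.692, -0.005, -0.722]]
ft_force: [-3.0, -0.4, -5.2]
grip_width: 0.0265
```

```bash
python3 st.py; python3 lvl.py b | tail -1
```

```text
t 27.7 stage x,y,z mm [-30.6  -0.9  12.8] force fwd,lat,z [-3.   0.  -5.2] torque [-0.17  1.2  -0.01] q [-22.  36. 112. 109.  22. -43.] tilt 43.8 yaw 8.1 fwd [ 0.722 -0.001  0.692]
median frac 0.8363514311051681
```

Now 1 mm rows with a reading after each call.

Request:
arm_command(rows="0.8 1.1 0 1 0 0 0; 0.8 1.1 0 1 0 0 0; 0.8 0 0 0 0 0 0")

```text
time_s: 28.0
position: [0.6237, -0.0158, 0.0129]
tool_rot: [[0.715, 0.141, 0.685], [0.099, -0.99, 0.101], [0.692, -0.005, -0.721]]
ft_force: [-2.7, -0.6, -4.9]
grip_width: 0.0264
```

Request:
arm_command(rows="0.8 0.7 0 0.7 0 0 0; 0.8 0.7 0 0.7 0 0 0; 0.8 0 0 0 0 0 0")

```text
time_s: 28.25
position: [0.6257, -0.0155, 0.0129]
tool_rot: [[0.715, 0.141, 0.685], [0.099, -0.99, 0.101], [0.693, -0.004, -0.721]]
ft_force: [-3.5, -0.2, -5.4]
grip_width: 0.0266
```

```bash
python3 st.py; python3 lvl.py c | tail -1
```

```text
t 28.25 stage x,y,z mm [-25.6  -1.   12.9] force fwd,lat,z [-3.5  0.3 -5.4] torque [-0.24  1.47  0.04] q [-21.  36. 111. 108.  21. -41.] tilt 43.8 yaw 8.1 fwd [ 0.721 -0.001  0.693]
median frac 0.9821751853617777
```

Request:
arm_command(rows="0.8 -0.4 0 0.4 0 0 0; 0.8 0.7 0 0.7 0 0 0; 0.8 0 0 0 0 0 0")

```text
time_s: 28.55
position: [0.6267, -0.0154, 0.0126]
tool_rot: [[0.714, 0.141, 0.686], [0.099, -0.99, 0.101], [0.693, -0.004, -0.721]]
ft_force: [-4.2, -0.6, -4.6]
grip_width: 0.0268
```

Request:
arm_command(rows="0.8 0.7 0 0.7 0 0 0; 0.8 0 0 0 0 0 0; 0.8 0 0 0 0 0 0")

```text
time_s: 28.8
position: [0.6275, -0.0153, 0.0125]
tool_rot: [[0.714, 0.141, 0.685], [0.099, -0.99, 0.101], [0.693, -0.004, -0.721]]
ft_force: [-5.5, -0.8, -3.7]
grip_width: 0.0267
```

```bash
python3 st.py; python3 lvl.py d | tail -1
```

```text
t 28.8 stage x,y,z mm [-23.8  -1.   12.5] force fwd,lat,z [-5.6  0.  -3.7] torque [-0.28  1.43  0.01] q [-21.  36. 111. 108.  21. -41.] tilt 43.9 yaw 8.1 fwd [ 0.721 -0.001  0.693]
median frac 0.927990279500116
```

Request:
arm_command(rows="0.8 0.7 0 0.7 0 0 0; 0.8 0 0 0 0 0 0; 0.8 0 0 0 0 0 0")

```text
time_s: 29.1
position: [0.6285, -0.0152, 0.0126]
tool_rot: [[0.714, 0.141, 0.685], [0.099, -0.99, 0.101], [0.693, -0.004, -0.721]]
ft_force: [-6.7, -1.0, -2.2]
grip_width: 0.0266
```

Request:
arm_command(rows="0.8 0.7 0 0.7 0 0 0; 0.8 0 0 0 0 0 0; 0.8 0 0 0 0 0 0")

```text
time_s: 29.35
position: [0.6294, -0.015, 0.0125]
tool_rot: [[0.714, 0.141, 0.685], [0.099, -0.99, 0.101], [0.693, -0.004, -0.721]]
ft_force: [-6.8, -1.2, -2.1]
grip_width: 0.0271
```

```bash
python3 st.py; python3 lvl.py e | tail -1
```

```text
t 29.35 stage x,y,z mm [-21.8  -1.   12.5] force fwd,lat,z [-6.9 -0.3 -2.1] torque [-0.28  1.38 -0.02] q [-21.  36. 110. 108.  21. -41.] tilt 43.9 yaw 8.1 fwd [ 0.721 -0.001  0.693]
median frac 1.0531406852029517
```

Request:
arm_command(rows="0.8 0.7 0 0.7 0 0 0; 0.8 0 0 0 0 0 0")

```text
time_s: 29.57
position: [0.6299, -0.0149, 0.0125]
tool_rot: [[0.715, 0.141, 0.685], [0.099, -0.99, 0.101], [0.692, -0.004, -0.722]]
ft_force: [-13.0, -2.0, 2.0]
grip_width: 0.0268
```

Request:
arm_command(rows="0.8 0.7 0 0.7 0 0 0; 0.8 0 0 0 0 0 0")

```text
time_s: 29.73
position: [0.6302, -0.0148, 0.0125]
tool_rot: [[0.716, 0.14, 0.684], [0.099, -0.99, 0.1], [0.692, -0.004, -0.722]]
ft_force: [-18.5, -3.4, 5.4]
grip_width: 0.0265
```

```bash
python3 st.py; python3 lvl.py f | tail -1
```

```text
t 29.73 stage x,y,z mm [-21.1  -0.9  12.5] force fwd,lat,z [-18.8  -0.8   5.4] torque [-0.46  1.78 -0.08] q [-21.  36. 110. 107.  21. -40.] tilt 43.8 yaw 8.1 fwd [ 0.722 -0.002  0.692]
median frac 0.961878730862767
```

The force rose steeply to 19 N over about 0.7 mm of travel, and optical flow gives a lift fraction near 1, so the plate is at its lips. I stop here, ease the push slightly, and let go.

Request:
arm_command(rows="0.8 -0.3 0 -0.3 0 0 0; 0.8 0 0 0 0 0 0")

```text
time_s: 29.95
position: [0.6302, -0.0148, 0.0125]
tool_rot: [[0.715, 0.141, 0.685], [0.099, -0.99, 0.101], [0.692, -0.004, -0.722]]
ft_force: [-14.5, -2.0, 3.5]
grip_width: 0.0269
```

Request:
arm_command(rows="0.3 0 0 0 0 0 0; 0 0 0 0 0 0 0; 0 0 0 0 0 0 0; 0 0 0 0 0 0 0; 0 0 0 0 0 0 0")

```text
time_s: 30.37
position: [0.6318, -0.0148, 0.0128]
tool_rot: [[0.713, 0.142, 0.686], [0.099, -0.99, 0.101], [0.694, -0.004, -0.72]]
ft_force: [-1.1, 0.8, 0.3]
grip_width: 0.0844
```

```bash
python3 st.py; python3 lvl.py g | tail -1
```

```text
t 30.37 stage x,y,z mm [-19.5  -1.1  12.8] force fwd,lat,z [-1.   0.9  0.3] torque [-0.04  0.35  0.02] q [-21.  37. 110. 107.  21. -40.] tilt 43.9 yaw 8.1 fwd [ 0.72  -0.001  0.694]
median frac 1.0486624327788456
```

Request:
arm_command(rows="0 0 0 -10 0 0 0; 0 0 0 -20 0 0 0; 0 0 0 -25 0 0 0; 0 0 0 -25 0 0 0; 0 -5 0 -25 0 0 0")

```text
time_s: 30.83
position: [0.5555, -0.0259, 0.0858]
tool_rot: [[0.713, 0.142, 0.686], [0.1, -0.99, 0.101], [0.694, -0.004, -0.72]]
ft_force: [0.0, -0.7, 0.6]
grip_width: 0.0854
```

Request:
arm_command(rows="0 -10 0 -15 0 0 0; 0 -10 0 -15 0 0 0; 0 0 0 0 0 0 0; 0 0 0 0 0 0 0")

```text
time_s: 31.17
position: [0.521, -0.0313, 0.0929]
tool_rot: [[0.714, 0.14, 0.686], [0.098, -0.99, 0.1], [0.694, -0.004, -0.72]]
ft_force: [-0.0, -0.2, -0.5]
grip_width: 0.0852
```

```bash
python3 st.py; python3 lvl.py h | tail -1
python3 - <<'E'
from h import *
from plan import at,S
t=cv2.cvtColor(eyes.get_image("top"),cv2.COLOR_RGB2BGR);s=cv2.imread("pics/s_h.png");s0=cv2.imread("pics/scene0.png")
c=lambda i,x,y:cv2.convertScaleAbs(cv2.resize(i[y:y+90,x:x+120],(400,300),interpolation=cv2.INTER_CUBIC),alpha=1.6,beta=30)
cv2.imwrite("pics/fin.png",np.vstack([np.hstack([c(s0,150,235),c(s,150,235)]),np.hstack([c(t,272,150),cv2.resize(t,(400,300))])]))
E
```

```text
t 31.17 stage x,y,z mm [-131.5   -1.6   92.9] force fwd,lat,z [-0.1 -0.2 -0.5] torque [-0.1   0.31 -0.04] q [-31.  20. 123.  89.  26. -29.] tilt 43.9 yaw 8.1 fwd [ 0.72  -0.002  0.694]
median frac 0.9749504830039908
```

View pics/fin.png

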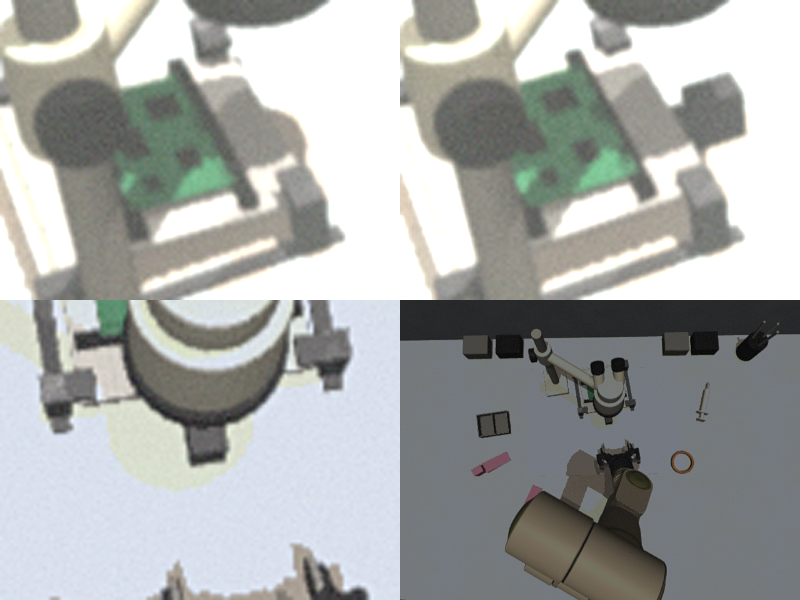

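The last picture shows the wedge under the plate, with its handle at crop (207,440) centred between the posts. The board has risen, and the tray, syringe and tape look to be where they started. The hand is clear, so I hand in.

```bash
python3 -c "
from rig import env
print(env.close_job())"
```

```text
the job is handed in; nothing more can be done
None
```

The wedge is under the foot, the plate is up against its lips as far as I can measure, and the hand has let go and backed clear. I handed the job in at about 31 s of the 67 s allowed.

**What I did:**
- I carried the steel wedge to the front of the stage and regrasped it with the hand leaning 44° back.
- I pushed it straight in along the stage axis, about 1 mm off centre, until the force climbed from 7 to 19 N in about 0.7 mm, which I took as the stop lips.
- I eased back slightly, released and retreated.

**Last checks:**
- **Level:** the scene camera gave a lift of 0.97 to 1.05 of the full 12 mm, before and after release. This comes from optical flow on the circuit board, and single readings scatter by about 5–10%.
- **Contact:** after release the measured force was about zero.
- **Bystanders:** the tray, syringe and tape roll looked unmoved by eye in the last picture. I did not measure them.

**What disagreed or failed along the way:**
- **Fingertips:** they end about 19 mm behind the reported TCP, not 17 mm ahead of it. My first grasp closed on air without moving the wedge.
- **Joint limits:** the first carry ran into the limits of joints 4, 5 and 6. I set the wedge down again, turned the hand half round and regrasped. The arm was held at those limits and did not visibly pass them, but joint 4 read -81.5 against a limit of -81.47, which I cannot separate from rounding.

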